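Plug the loose relay into the empty socket of the relay panel

TASK

Plug the loose relay that lies on its back on the worktop into the one empty socket of the relay panel, plug side down and with its key rib in the key slot, and press it fully home so that its cover sits down on the socket all round. Then let go of it; leave the screwdriver, the roll of tape and the bench timer where they are.

Things in the scene. Friction and masses are not known exactly. Their poses are not given: they have to be found in the camera images.
- relay: The loose plug-in relay, about 0.2 kg: an off-white block cover, 48 mm (its x) by 54 mm (y) by 78 mm high (z), over a grey plug spigot 34 (x) by 42 (y) by 14 mm. Origin: centre of the spigot's flat foot; z points from foot to cover, -x is the front (with a metal rating plate). At the start it lies on its back, +x side down, z level, origin 24 mm above the worktop.
- relay_top (a point): Centre of the flat top of the relay's cover, 92 mm from its origin along z. The cover spans z = 14 to 92 mm. Stood on its foot on the worktop the relay is stable but easily tipped. Ordinary plastic friction; a squeeze of up to 80 N does no harm.
- relay_key (a point): Lower front edge of the relay's key rib, 23 mm from its origin towards the front (-x). The rib is 14 mm wide (y), stands out 6 mm from the front of the spigot and runs over its whole 14 mm length. The feet of spigot and rib are chamfered about 2 mm.
- empty_socket: The one empty relay socket, fixed on the panel's rail, grey. Origin: centre of its underside, 20 mm above the worktop; z up, front -x. Its tower is 60 mm (x) by 58 mm (y) and 36 mm high, with the well in its top; screw-terminal steps 31 mm high or less reach out in front and behind to x = -50 and +50 mm.
- mouth (a point): Centre of the well's mouth, in the tower's top, 36 mm above the socket's origin (57 mm above the worktop). The well is 36 mm (x) by 44 mm (y), so the plug has 1 mm of play each side; its edges are sharp. It takes the plug only upright and with the rib in the slot.
- key_slot (a point): Middle of the outer edge of the well's key slot, at mouth height, 24 mm in front (-x) of the well's axis. The slot is 16 mm wide and 6 mm deep from the well's front side, and takes the relay's key rib.
- seat (a point): Where the relay's origin lies when it is fully home: on the well's axis, 14 mm below the mouth; the relay's axes are then parallel to the socket's and its cover rests on the tower. Spring contacts stop the plug 6 mm below the mouth; the last 8 mm take a push of about 8 N, more than the relay's weight. They do not push back.
- panel: The relay panel, fixed: a steel plate x = -66 to 106 mm by y = -131 to 131 mm, top 13 mm high. Origin on the worktop under the middle of a rail along y, z up. Three sockets stand on the rail at y = -60, 0 and 60 mm in any order. End clamps at y = -96 and 96 mm are 45 mm high over the worktop; a wiring duct along x = 65 to 95 mm is 41 mm high.
- timer_relay_1: A socket with a fitted timer relay, fixed. Origin: centre of the socket's underside, axes as the panel's. The off-white cover is 48 mm (x) by 54 mm (y), its top 151 mm above the worktop (156 mm with the dial), 16 mm higher than the loose relay stands when plugged in. Only 6 mm are left between covers of neighbours: no finger fits there.
- timer_relay_2: The other socket with a fitted timer relay, exactly like timer_relay_1.
- screwdriver: A bystander: a loose screwdriver 177 mm long with a 25 mm handle, lying on the worktop. Origin at the middle of its length, on the worktop.
- tape_roll: A bystander: a loose roll of tape, 96 mm across and 25 mm high, lying flat. Origin at the centre of its underside.
- timer: A bystander: a loose bench timer with three keys, 58 x 66 x 20 mm, lying flat. Origin at the centre of its underside.
There are look-alikes about, which are no part of the job. Leave any yellow look-alike of the relay alone.

How it is judged:
By the outcome, as a careful person would: the job done as asked, in the order asked, and still so for the second after the job is handed in, with the robot touching nothing.
It also fails if it takes over 56 s, if anything falls off the work surface, if the arm or the gripper's body presses on something with over 40 N, if the wrist force passes 120 N, or if a joint passes its speed limit or range.

ROBOT

A 6-joint arm with a two-finger parallel gripper is mounted at the origin on a cart in front of the work surface, level with it; the furniture and walls round the work are solid. World frame = base frame: x ahead of the robot, y to its left, z up, the work surface at z = 0. Lengths are in m, angles in rad, forces in N, time in s.
With the tool pointing down it reaches from about 0.35 to 0.85 m from the base axis. Payload 8.1 kg.
Tool frame: the origin (TCP) lies between the finger pads; the fingertips stand 8 mm ahead of it and the grasp point (between the pads) lies 11 mm behind it; z points along the fingers, y is the line along which they close (so a half turn about z gives the same grasp; the last joint's range is limited). The gripper opens to 93 mm and grips with 3 to 60 N. Pads are 15 mm wide; open, the fingers measure 128 mm over their backs; the gripper's body (75 mm by 188 mm) begins 65 mm behind the grasp point.
Start: joints at [1.17, 0.13, 1.488, -0, 1.523, -0.085], TCP at [0.186, 0.57, 0.195] pointing down, gripper open.
Joint ranges: [-2.96, 2.96], [-0.89, 2.26], [0.02, 2.5], [-1.34, 4.48], [0, 2.73], [-2.66, 2.66]. Speed limits (rad/s): [2.39, 2.39, 2.79, 3.14, 3.14, 3.14].

INTERFACE

Orientations are given as a unit quaternion [x, y, z, w].
In Python, from plant import readout, eyes, ticket gives the robot as it stands.
- The arm moves only by the tool play_rows, never from a script. Its argument "increments" is a list of rows, each a list of 5 numbers: the shift along the tool's x, y, z in mm, then the turn about the tool's z in degrees, then the opening, from 0 (shut) to 1 (fully open). In form: [[x, y, z, yaw, grip], ...]. A call has 1 to 5 rows; each row is the pose to reach, as a shift and turn from the pose commanded when the call began, along the tool's axes at that moment; what a row does not reach only later rows make up. A row lasts 1/12 s, in which the tool goes at most 41.7 mm and 7.16 degrees, less where a joint would pass 70% of its speed; a pose out of reach is approached as far as the arm can. A call with a gripper value outside its range is refused whole. The fingers move at their own pace and stop on an object; "force" is the grip in N (left out, the last holds). Time passes only in rows, so rows that repeat a pose let the fingers close. It gives the time, the measured TCP pose, the force, the opening and the grip force at its end, in the units of the state.
- readout.state(): the state, without advancing time (a new reading comes with each control period).
- eyes.camera(name): name is "scene" or "top"; returns a dict with "frame" (420x560x3 uint8, red, green, blue), "fx", "fy", "cx", "cy" (pixels), "distortion" ([k1, k2, p1, p2, k3] as OpenCV has them; the pictures are not rectified), "eye" and "orientation" of the camera in the world. Camera axes: x right, y up, looking along -z (the intrinsics and any distortion apply to the point x, -y, -z); pixel columns grow to the right and rows downward; lengths in m; the calibration is good to about 2 mm. A picture is of the moment at which its call begins. There is no depth.
- ticket.finish_job(): hands the job in; it is judged then, once.
The state is a dict: "t": time; "joint_pos": joint angles; "joint_vel": joint speeds; "joint_efforts": joint torques, N m; "tool_pos": TCP position; "eef_rot": TCP orientation; "wrist_force": force on the tool from outside, world axes, zero at the start; "ft_torque": the same for the moment, N m; "finger_gap": opening from 0.0 (shut) to 1.0 (fully open); "finger_force": force on a finger pad.
Only numpy, scipy, OpenCV 4.12 (cv2) and the standard library are available. Lean on these libraries where they do the work, as an engineer would, in place of code of your own. Each camera call takes 0.05 s, during which the arm holds its last target. There are 200 camera calls.

## Working session

There is one attempt and no reset: what is moved stays moved. The work goes in short steps, Python scripts to look and compute and a tool call to move; the robot and the scene stay as the last step left them, time stands still between calls to the robot, and variables do not carry over. Pictures are saved under pics/ and viewed, at most 10 in all, crops included, and the job is handed in when it is done.

Besides the shell and the picture viewer there is one more tool, called after ">>>" in YAML: its name, and indented under it one key for each argument. play_rows: Moves the arm, as the interface text tells. Its arguments: {"type":"object","properties":{"increments":{"type":"array"},"force":{"type":"number"}},"required":["increments"]}

```bash
ls; mkdir -p pics; python3 - <<'E'
from plant import readout, eyes
import cv2,pickle
s=readout.state()
for k,v in s.items(): print(k,v)
for n in("scene","top"):
    c=eyes.camera(n); cv2.imwrite(f"pics/{n}0.png",c["frame"][:,:,::-1]); pickle.dump(c,open(f"{n}0.pkl","wb"))
    print(n,{k:v for k,v in c.items() if k!="frame"})
E
```

```text
pics
t 0.0
joint_pos [ 1.16961823e+00  1.31147521e-01  1.48927240e+00 -2.58348430e-07
  1.52299269e+00 -8.53809971e-02]
joint_vel [ 0.00135421  0.00110616 -0.00097701  0.0011635  -0.00148381 -0.00086247]
joint_efforts [-1.12396694e-03 -5.59877300e+01 -4.91732097e+01  7.62393256e-02
  3.60937533e-02 -2.06216087e-04]
tool_pos [0.18607433 0.56977827 0.19409941]
eef_rot [ 1.57243176e-01  9.87559495e-01 -8.83213756e-04 -2.19076704e-04]
wrist_force [ 0.00940266  0.07140325 -0.24646611]
ft_torque [ 0.0276061   0.00904596 -0.00694668]
finger_force 0.0
finger_gap 0.9997759463229621
scene {'fx': 410.06862256340105, 'fy': 410.06862256340105, 'cx': 277.21897271355147, 'cy': 210.50013039295698, 'distortion': array([-0.10507703,  0.        ,  0.        ,  0.        ,  0.        ]), 'eye': array([ 0.07154489, -0.74481215,  0.50087785]), 'orientation': array([ 0.50371064, -0.13213368, -0.23067758,  0.82195142])}
top {'fx': 493.7277646671291, 'fy': 493.7277646671291, 'cx': 278.9284609201941, 'cy': 214.5210600132781, 'distortion': array([-0.06502406,  0.        ,  0.        ,  0.        ,  0.        ]), 'eye': array([ 0.43336851, -0.04037594,  1.20081306]), 'orientation': array([ 0.02819175, -0.01260311, -0.70110462,  0.71238943])}
```

View pics/scene0.png

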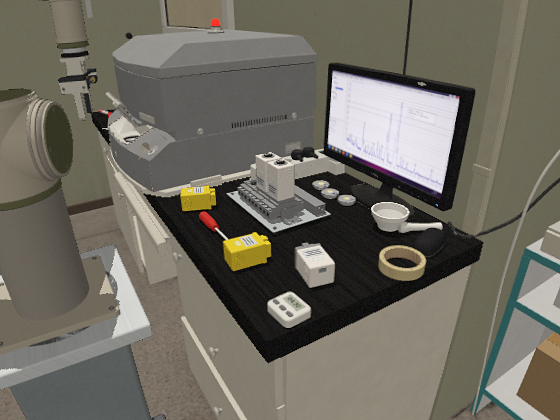

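View pics/top0.png

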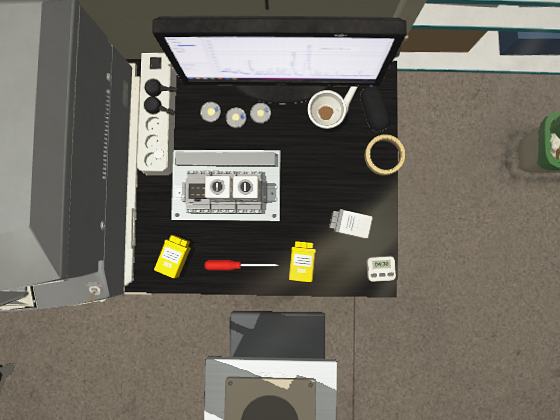

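The candidates are the off-white block at top (352,222), the yellow blocks at (172,257) and (302,262), and the white timer with its display at (381,268). I choose the off-white one at (352,222): its grey spigot points left and its plate faces up. The empty socket looks to be the left one, at about (195,190). I'll check both in one close crop.

```bash
cat > h.py <<'E'
import cv2,pickle,numpy as np
from scipy.spatial.transform import Rotation as R
def K(c): return np.array([[c["fx"],0,c["cx"]],[0,c["fy"],c["cy"]],[0,0,1]])
def ray(c,uv):
    p=cv2.undistortPoints(np.array([[uv]],float),K(c),c["distortion"])[0,0]
    return R.from_quat(c["orientation"]).apply([p[0],-p[1],-1])
def at(c,uv,z):
    d=ray(c,uv); return c["eye"]+d*(z-c["eye"][2])/d[2]
def proj(c,P):
    q=R.from_quat(c["orientation"]).inv().apply(np.atleast_2d(P)-c["eye"])*[1,-1,-1]
    return cv2.projectPoints(q.reshape(-1,1,3),np.zeros(3),np.zeros(3),K(c),c["distortion"])[0][:,0]
E
python3 - <<'E'
from h import *
c=pickle.load(open("top0.pkl","rb"));f=c["frame"][:,:,::-1]
a=cv2.resize(f[200:245,320:380],(780,585)[0:2] and (400,300),interpolation=cv2.INTER_CUBIC)
b=cv2.resize(f[145:225,165:285],(800-50,500)and(750,500)[0:2],interpolation=cv2.INTER_CUBIC)
cv2.imwrite("pics/panel.png",b)
a=cv2.resize(f[200:245,320:380],(780,585),interpolation=cv2.INTER_CUBIC)
cv2.imwrite("pics/relay.png",a)
E
```

```text
(no output)
```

View pics/relay.png

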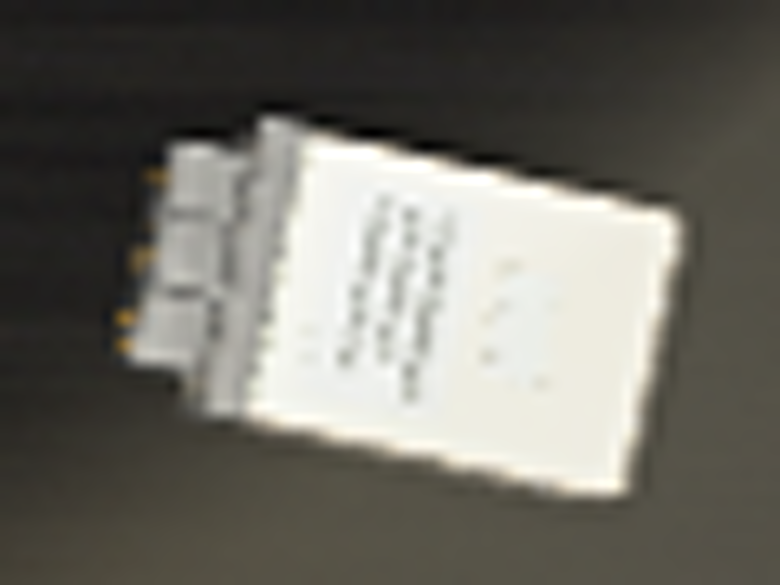

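View pics/panel.png

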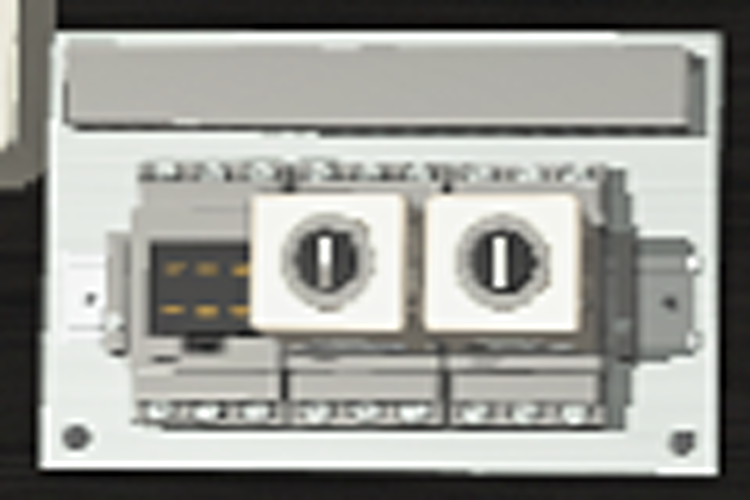

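The relay crop shows the off-white relay, front plate up, spigot and rib to the left. The cover's top edge is at about (372.3,216.3) to (368.5,238). The panel crop shows the empty well on the left, with its mouth corners at about (188.7,183.4) and (188.7,198.6) and the key slot facing down in the image (-x).

```bash
python3 - <<'E'
from h import *
np.set_printoptions(precision=4,suppress=True)
c=pickle.load(open("top0.pkl","rb"))
def cr(p,s,o): return (np.array(p)+.5)/s+np.array(o)-.5
r=[at(c,cr(p,13,(320,200)),.048) for p in [(680,212),(630,495),(245,415),(300,135),(262,118),(200,412)]]
print(np.array(r)); L=lambda i,j:np.linalg.norm(r[i]-r[j])
print("w",L(0,1),L(2,3),"len",L(0,3),L(1,2),L(0,4),L(1,5))
for a,b in((0,1),(3,0),(2,1)): d=r[b]-r[a]; print(np.degrees(np.arctan2(d[1],d[0])))
p=np.array([at(c,cr(q,6.25,(165,145)),.013) for q in [(58,32),(722,32),(718,472),(40,468)]]);print(p)
d=p[1]-p[0];print("panel",np.linalg.norm(p[1]-p[0]),np.linalg.norm(p[2]-p[3]),np.linalg.norm(p[1]-p[2]),np.linalg.norm(p[0]-p[3]))
# fit pose of the panel
from scipy.optimize import least_squares
M=np.array([[106,131,13],[106,-131,13],[-66,-131,13],[-66,131,13], # plate
 [-18,82,57],[18,82,57],   # well left corners
 [-24,-87,135+16],[-24,-33,151],[24,-33,151],[24,-87,151],[-24,-27,151],[-24,27,151],[24,27,151],[24,-27,151]])/1e3
uv=np.array([cr(q,6.25,(165,145)) for q in [(58,32),(722,32),(718,472),(40,468),(148,335),(148,240),(582,330),(424,330),(424,194),(580,194),(405,331),(250,331),(250,194),(404,194)]])
def w(v): 
    Q=R.from_euler("z",v[2]).apply(M); return Q+[v[0],v[1],0]
s=least_squares(lambda v:(proj(c,w(v))-uv).ravel(),[.5,.05,0],loss="soft_l1");print(s.x,np.degrees(s.x[2]));print((proj(c,w(s.x))-uv))
x=s.x; print("mouth",R.from_euler("z",x[2]).apply([0,.06,.057])+[x[0],x[1],0])
E
```

```text
[[ 0.5    -0.2314  0.048 ]
 [ 0.4491 -0.2228  0.048 ]
 [ 0.4623 -0.1537  0.048 ]
 [ 0.5128 -0.163   0.048 ]
 [ 0.5158 -0.1562  0.048 ]
 [ 0.4628 -0.1456  0.048 ]]
w 0.051650645039587176 0.051332762995736025 len 0.06956813047592826 0.07038336185929393 0.07686864113374595 0.07839418206080372
170.36746490369063
-100.61387037315029
-100.8665158592362
[[ 0.6569  0.2465  0.013 ]
 [ 0.6597 -0.0138  0.013 ]
 [ 0.4883 -0.0151  0.013 ]
 [ 0.4858  0.2483  0.013 ]]
panel 0.2603694937881763 0.26345530521063815 0.17134372114312285 0.17117118438903495
[0.5524 0.1169 0.0078] 0.44545636100067787
[[-0.8979 -0.1819]
 [-0.2496  0.1197]
 [-0.2303  0.3937]
 [ 0.3663  0.1713]
 [-0.2396  0.2374]
 [ 0.0755  0.1425]
 [-0.2359  0.3623]
 [-0.144   0.1983]
 [ 0.1903 -0.3136]
 [ 0.3447 -0.1854]
 [ 0.1033  0.0205]
 [-0.1675 -0.1364]
 [ 0.2476 -0.44  ]
 [ 0.6057 -0.327 ]]
mouth [0.5519 0.1769 0.057 ]
```

Panel pose is (0.5524, 0.1169) with yaw 0.45°, and the mouth is at (0.552, 0.177). The sizes agree within 2 mm. The relay's z axis points to azimuth -100.5°, with its cover top at (0.475, -0.227). My plan:
1. Pinch across the relay's y near the cover top with a light grip.
2. Tip it up on the worktop until it stands on its foot.
3. Regrasp front to back and plug it in.

First I'll fly over to it.

>>> play_rows:
  increments:
    - [-25,-31,0,0,1]
    - [-50,-62,0,0,1]
    - [-75,-94,0,0,1]
    - [-100,-125,0,0,1]
    - [-125,-156,0,0,1]

```text
t: 0.52
tool_pos: [0.2566, 0.3813, 0.1944]
eef_rot: [0.157, 0.988, -0.0, -0.0]
wrist_force: [1.6, 0.2, 0.8]
finger_gap: 0.999
finger_force: 0.0
```

>>> play_rows:
  increments:
    - [-25,-31,0,0,1]
    - [-50,-62,0,0,1]
    - [-75,-94,0,0,1]
    - [-100,-125,0,0,1]
    - [-125,-156,0,0,1]

```text
t: 0.93
tool_pos: [0.327, 0.1943, 0.1949]
eef_rot: [0.157, 0.988, 0.0, 0.0]
wrist_force: [0.8, 0.3, 0.6]
finger_gap: 0.996
finger_force: 0.0
```

>>> play_rows:
  increments:
    - [-25,-31,0,0,1]
    - [-50,-62,0,0,1]
    - [-75,-94,0,0,1]
    - [-100,-125,0,0,1]
    - [-125,-156,0,0,1]

```text
t: 1.35
tool_pos: [0.3975, 0.0069, 0.1951]
eef_rot: [0.157, 0.988, 0.0, 0.0]
wrist_force: [1.4, -0.6, -0.6]
finger_gap: 0.999
finger_force: 0.0
```

>>> play_rows:
  increments:
    - [-25,-31,0,0,1]
    - [-50,-62,0,0,1]
    - [-75,-94,0,0,1]
    - [-100,-125,0,0,1]
    - [-125,-156,0,0,1]

```text
t: 1.77
tool_pos: [0.4678, -0.1802, 0.1947]
eef_rot: [0.158, 0.988, 0.0, -0.0]
wrist_force: [0.8, 0.0, 0.4]
finger_gap: 1.001
finger_force: 0.0
```

>>> play_rows:
  increments:
    - [0,0,0,7,1]
    - [0,0,0,14,1]
    - [0,0,0,21,1]
    - [0,0,0,28,1]
    - [0,0,0,35,1]

```text
t: 2.18
tool_pos: [0.4674, -0.1781, 0.1945]
eef_rot: [0.45, 0.893, 0.0, -0.001]
wrist_force: [-0.3, 0.7, -0.4]
finger_gap: 1.0
finger_force: 0.0
```

>>> play_rows:
  increments:
    - [0,0,0,7,1]
    - [0,0,0,14,1]
    - [0,0,0,21,1]
    - [0,0,0,28,1]
    - [0,0,0,35,1]

```text
t: 2.6
tool_pos: [0.4675, -0.1779, 0.1946]
eef_rot: [0.697, 0.717, -0.0, -0.0]
wrist_force: [0.8, -0.4, -0.3]
finger_gap: 1.001
finger_force: 0.0
```

>>> play_rows:
  increments:
    - [0,0,0,6,1]
    - [0,0,0,12,1]
    - [0,0,0,12,1]
    - [0,0,0,12,1]
    - [0,0,0,12,1]

```text
t: 3.02
tool_pos: [0.4677, -0.178, 0.1949]
eef_rot: [0.765, 0.644, -0.0, -0.0]
wrist_force: [0.5, -1.0, -0.1]
finger_gap: 1.004
finger_force: 0.0
```

>>> play_rows:
  increments:
    - [-30,15,0,0.7,1]
    - [-30,15,40,0.7,1]
    - [-30,15,80,0.7,1]
    - [-30,15,120,0.7,1]
    - [-30,15,120,0.7,1]

```text
t: 3.43
tool_pos: [0.4715, -0.2072, 0.0664]
eef_rot: [0.77, 0.638, -0.002, -0.006]
wrist_force: [-1.9, 1.5, -2.5]
finger_gap: 1.0
finger_force: 0.0
```

```bash
python3 - <<'E'
from h import *
from plant import readout,eyes
s=readout.state();print(s["tool_pos"],s["eef_rot"])
c=eyes.camera("scene");cv2.imwrite("pics/s1.png",cv2.resize(c["frame"][200:320,230:390,::-1],(800,600),interpolation=cv2.INTER_CUBIC))
E
```

```text
[ 0.47152094 -0.20723184  0.06644777] [ 0.76978331  0.63826869 -0.00246606 -0.00637639]
```

View pics/s1.png

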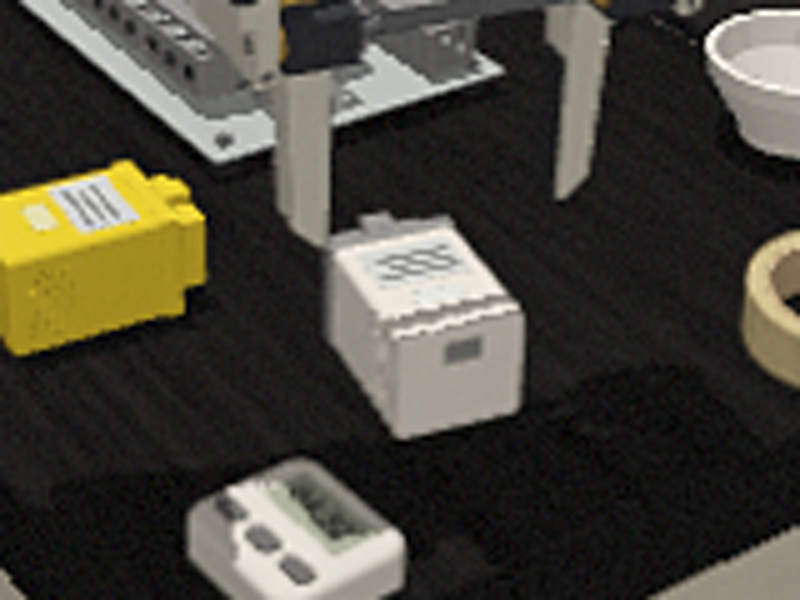

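The crop shows the off-white relay, plate up, between the open fingers. The left finger is at crop (300,230) and the right at (570,190). I'll let the arm settle and check the pose.

>>> play_rows:
  increments:
    - [0,0,0,0,1]
    - [0,0,0,0,1]
    - [0,0,0,0,1]

```text
t: 3.73
tool_pos: [0.4796, -0.2114, 0.0786]
eef_rot: [0.77, 0.638, 0.001, 0.003]
wrist_force: [-0.6, -0.2, 0.9]
finger_gap: 1.004
finger_force: 0.0
```

```bash
python3 - <<'E'
from h import *
from plant import readout,eyes
s=readout.state();print(s)
E
```

```text
{'t': 3.7333, 'joint_pos': array([-5.13082907e-01,  7.44049070e-03,  1.83454176e+00,  6.14192042e-06,
        1.29422523e+00, -3.25367732e-01]), 'joint_vel': array([-7.45981947e-04,  5.11965306e-05,  7.70316934e-03,  3.92517931e-04,
       -7.28661099e-03,  2.39130051e-03]), 'joint_efforts': array([-2.23644299e-02, -4.56797469e+01, -4.53759491e+01,  6.42146403e-02,
        8.06943211e-02, -1.83940271e-02]), 'tool_pos': array([ 0.47955225, -0.21141623,  0.07864825]), 'eef_rot': array([0.7702622 , 0.63772164, 0.00096683, 0.00251302]), 'wrist_force': array([-0.56082126, -0.24226757,  0.85116037]), 'ft_torque': array([-0.08431292,  0.09075944, -0.01396659]), 'finger_force': 0.0, 'finger_gap': 1.0044065444975803}
```

>>> play_rows:
  increments:
    - [0,0,12,0,1]
    - [0,0,24,0,1]
    - [0,0,36,0,1]
    - [0,0,48,0,1]
    - [0,0,58,0,1]

```text
t: 4.15
tool_pos: [0.4763, -0.2097, 0.0149]
eef_rot: [0.77, 0.637, -0.0, -0.001]
wrist_force: [0.5, 0.0, 1.0]
finger_gap: 1.001
finger_force: 0.0
```

>>> play_rows:
  increments:
    - [0,0,3,0,1]
    - [0,0,3,0,1]
    - [0,0,3,0,1]
    - [0,0,3,0,1]

```text
t: 4.48
tool_pos: [0.4778, -0.2105, 0.0147]
eef_rot: [0.77, 0.637, 0.0, 0.0]
wrist_force: [0.1, -0.4, -0.3]
finger_gap: 0.997
finger_force: 0.0
```

>>> play_rows:
  increments:
    - [0,0,0,0,0.5]
    - [0,0,0,0,0.5]
    - [0,0,0,0,0.5]
    - [0,0,0,0,0.5]
    - [0,0,0,0,0.5]
  force: 8

```text
t: 4.9
tool_pos: [0.4774, -0.2103, 0.0143]
eef_rot: [0.77, 0.637, 0.0, 0.0]
wrist_force: [-0.5, 0.0, 0.1]
finger_gap: 0.691
finger_force: 0.0
```

>>> play_rows:
  increments:
    - [0,0,0,0,0.5]
    - [0,0,0,0,0.5]
    - [0,0,0,0,0.5]
    - [0,0,0,0,0.5]
    - [0,0,0,0,0.5]
  force: 8

```text
t: 5.32
tool_pos: [0.4772, -0.2103, 0.0142]
eef_rot: [0.77, 0.637, -0.0, -0.0]
wrist_force: [-0.8, 0.4, 1.2]
finger_gap: 0.58
finger_force: 8.0
```

The grip holds at 54 mm, which matches the relay's width. Next I'll tip it up along the arc, with the foot toward tool +x.

>>> play_rows:
  increments:
    - [3,0,-6,0,0.5]
    - [7,0,-13,0,0.5]
    - [12,0,-19,0,0.5]
    - [18,0,-25,0,0.5]
    - [18,0,-25,0,0.5]

```text
t: 5.73
tool_pos: [0.482, -0.1918, 0.041]
eef_rot: [0.77, 0.638, 0.001, 0.001]
wrist_force: [0.2, -1.0, -2.3]
finger_gap: 0.584
finger_force: 8.0
```

>>> play_rows:
  increments:
    - [6,0,-6,0,0.5]
    - [12,0,-12,0,0.5]
    - [18,0,-16,0,0.5]
    - [24,0,-19,0,0.5]
    - [24,0,-19,0,0.5]

```text
t: 6.15
tool_pos: [0.4859, -0.168, 0.059]
eef_rot: [0.77, 0.638, 0.0, 0.0]
wrist_force: [0.3, -0.1, -2.0]
finger_gap: 0.579
finger_force: 8.0
```

```bash
python3 - <<'E'
from h import *
from plant import readout,eyes
s=readout.state();print(s["tool_pos"],s["wrist_force"],s["finger_gap"],s["finger_force"])
c=eyes.camera("scene");cv2.imwrite("pics/s2.png",cv2.resize(c["frame"][200:320,230:390,::-1],(800,600),interpolation=cv2.INTER_CUBIC))
E
```

```text
[ 0.48593283 -0.1679895   0.05903519] [ 0.34669371 -0.14772709 -1.97881444] 0.5787893766171595 7.999747395515442
```

View pics/s2.png

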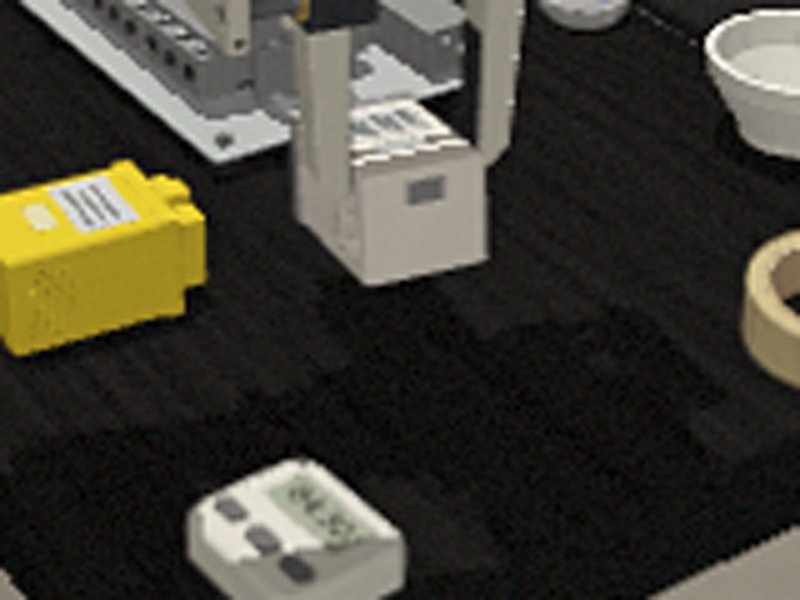

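The crop shows the relay lifted level, its top face at (425,190), with about 2 N of weight on the wrist. The pads hold it too firmly to turn. I'll lower it a bit and ease the grip so that it swings foot down.

>>> play_rows:
  increments:
    - [0,0,7,0,0.5]
    - [0,0,14,0,0.5]
    - [0,0,20,0,0.5]
    - [0,0,20,0,0.5]

```text
t: 6.53
tool_pos: [0.4834, -0.1685, 0.0356]
eef_rot: [0.771, 0.637, -0.001, -0.002]
wrist_force: [-0.4, -0.9, -3.0]
finger_gap: 0.578
finger_force: 8.0
```

>>> play_rows:
  increments:
    - [0,0,0,0,0.5]
    - [0,0,0,0,0.5]
    - [0,0,0,0,0.5]
    - [0,0,0,0,0.5]
  force: 4

```text
t: 6.87
tool_pos: [0.4855, -0.1692, 0.0385]
eef_rot: [0.771, 0.637, 0.0, 0.0]
wrist_force: [0.3, 0.1, -2.8]
finger_gap: 0.578
finger_force: 4.0
```

```bash
python3 - <<'E'
from h import *
from plant import readout,eyes
s=readout.state();print(s["tool_pos"],s["wrist_force"],s["ft_torque"],s["finger_gap"],s["finger_force"])
c=eyes.camera("scene");cv2.imwrite("pics/s3.png",cv2.resize(c["frame"][200:320,230:390,::-1],(800,600),interpolation=cv2.INTER_CUBIC))
E
```

```text
[ 0.48546779 -0.1691672   0.03847372] [ 0.2692125   0.12492564 -2.81536219] [-0.16285211  0.10227199 -0.0007512 ] 0.5779768723610322 3.9997947961091995
```

View pics/s3.png

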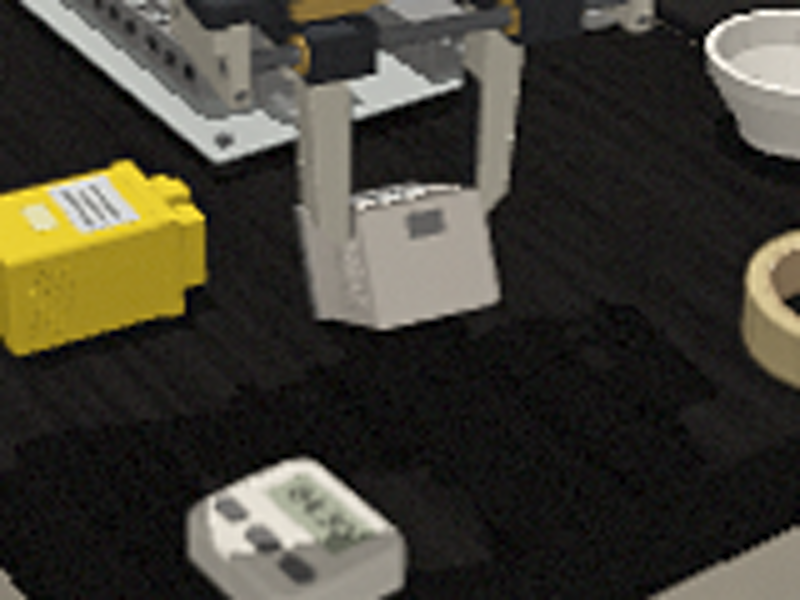

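The relay has swung down about 25–30°, with its top face now tilted at (425,250). A 4 N grip lets it pivot, so I'll continue the arc.

>>> play_rows:
  increments:
    - [6,0,-6,0,0.5]
    - [12,0,-11,0,0.5]
    - [18,0,-15,0,0.5]
    - [24,0,-19,0,0.5]
    - [30,0,-22,0,0.5]

```text
t: 7.33
tool_pos: [0.4914, -0.1388, 0.0611]
eef_rot: [0.77, 0.638, 0.0, 0.0]
wrist_force: [-0.0, -0.0, -2.8]
finger_gap: 0.581
finger_force: 4.0
```

>>> play_rows:
  increments:
    - [6,0,-2,0,0.5]
    - [12,0,-4,0,0.5]
    - [19,0,-5,0,0.5]
    - [26,0,-5,0,0.5]
    - [33,0,-5,0,0.5]

```text
t: 7.75
tool_pos: [0.497, -0.1063, 0.065]
eef_rot: [0.77, 0.637, -0.0, -0.0]
wrist_force: [0.1, -0.4, -2.3]
finger_gap: 0.581
finger_force: 4.0
```

>>> play_rows:
  increments:
    - [6,0,1,0,0.5]
    - [13,0,2,0,0.5]
    - [13,0,2,0,0.5]
    - [13,0,2,0,0.5]

```text
t: 8.08
tool_pos: [0.4993, -0.0939, 0.0628]
eef_rot: [0.77, 0.638, -0.0, -0.0]
wrist_force: [-0.0, -0.5, -3.0]
finger_gap: 0.581
finger_force: 4.0
```

```bash
python3 - <<'E'
from h import *
from plant import readout,eyes
s=readout.state();print(s["tool_pos"],s["wrist_force"],s["ft_torque"],s["finger_gap"],s["finger_force"])
c=eyes.camera("scene");cv2.imwrite("pics/s4.png",cv2.resize(c["frame"][180:300,230:390,::-1],(800,600),interpolation=cv2.INTER_CUBIC))
E
```

```text
[ 0.49925173 -0.0939137   0.06282386] [-0.04732601 -0.45834949 -3.01037024] [-0.08424716  0.08769472 -0.02163932] 0.581006682523417 3.999670073390007
```

View pics/s4.png

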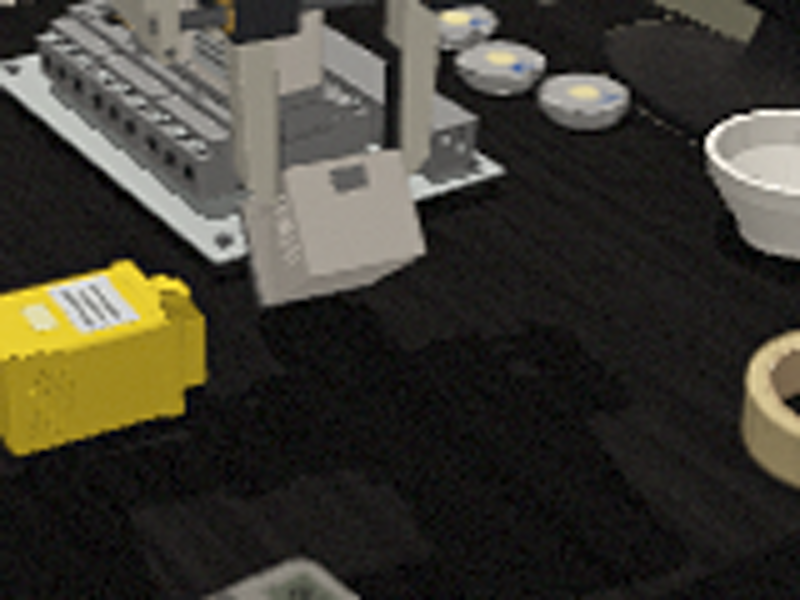

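The crop shows the relay hanging tilted about 35–40° at (345,225), clear of the table and beside the panel. I'll move it back from the panel, ease to 3 N and shake it gently up and down so it swings further.

>>> play_rows:
  increments:
    - [-15,0,-6,0,0.5]
    - [-30,0,-12,0,0.5]
    - [-45,0,-15,0,0.5]
    - [-45,0,-15,0,0.5]
    - [-45,0,-15,0,0.5]

```text
t: 8.55
tool_pos: [0.491, -0.1394, 0.0784]
eef_rot: [0.771, 0.637, 0.0, 0.0]
wrist_force: [-0.1, 0.1, -2.5]
finger_gap: 0.58
finger_force: 4.0
```

>>> play_rows:
  increments:
    - [0,0,0,0,0.5]
    - [0,0,0,0,0.5]
    - [0,0,8,0,0.5]
    - [0,0,-2,0,0.5]
    - [0,0,8,0,0.5]
  force: 3

```text
t: 8.97
tool_pos: [0.4928, -0.1388, 0.0727]
eef_rot: [0.77, 0.638, 0.001, 0.002]
wrist_force: [1.1, -0.7, -0.5]
finger_gap: 0.58
finger_force: 3.0
```

>>> play_rows:
  increments:
    - [0,0,-10,0,0.5]
    - [0,0,0,0,0.5]
    - [0,0,-10,0,0.5]
    - [0,0,0,0,0.5]
    - [0,0,0,0,0.5]

```text
t: 9.38
tool_pos: [0.4906, -0.1384, 0.0691]
eef_rot: [0.77, 0.637, -0.0, -0.0]
wrist_force: [-0.4, 1.0, -3.1]
finger_gap: 0.575
finger_force: 3.0
```

```bash
python3 - <<'E'
from h import *
from plant import readout,eyes
s=readout.state();print(s["tool_pos"],s["wrist_force"],s["ft_torque"],s["finger_gap"],s["finger_force"])
c=eyes.camera("scene");t=eyes.camera("top");pickle.dump((c,t,s),open("s5.pkl","wb"))
G=s["tool_pos"]+[0,0,.011];print(proj(c,G),proj(t,G))
import numpy as np
a=proj(c,G)[0].astype(int);b=proj(t,G)[0].astype(int)
f=lambda c,p:cv2.resize(c["frame"][p[1]-50:p[1]+50,p[0]-33:p[0]+33,::-1],(396,600),interpolation=cv2.INTER_CUBIC)
cv2.imwrite("pics/s5.png",np.hstack([f(c,a),f(t,b)]))
E
```

```text
[ 0.49063986 -0.13843512  0.06909531] [-0.40623993  0.97474651 -3.06413214] [-0.06595756  0.09541607  0.02746262] 0.5749369390455441 2.9932275786995888
[[304.13818462 228.3250926 ]] [[333.1902409  218.55461306]]
```

View pics/s5.png

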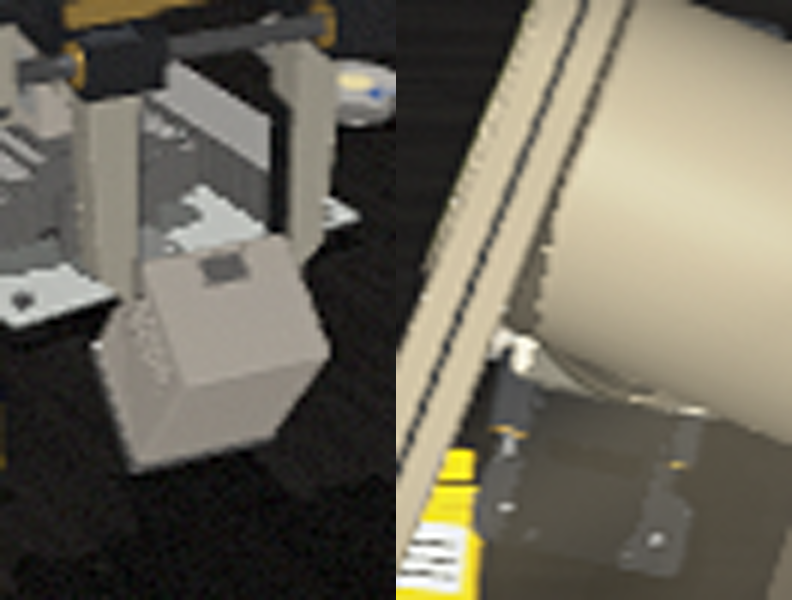

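The crop shows the relay hanging with its top face at (235,310) and back face at (230,410), tilted roughly halfway. I'll fit the tilt numerically from those corners.

```bash
python3 - <<'E'
from h import *
from scipy.optimize import least_squares
np.set_printoptions(precision=3,suppress=True)
c,t,s=pickle.load(open("s5.pkl","rb"))
uv=(np.array([(145,262),(285,235),(328,355),(185,388),(270,437),(135,468)])+.5)/6+np.array([271,178])-.5
# relay y: az -10.5 (tool y) ; left in picture (toward -x world) = -y
M=np.array([[-24,-27,92],[-24,27,92],[24,27,92],[24,-27,92],[24,27,14],[24,-27,14]])/1e3
T=R.from_quat(s["eef_rot"]).as_matrix(); y=T[:,1]; hx=T[:,0]; up=np.array([0,0,1.])
G=s["tool_pos"]+[0,0,.011]
def w(v):
    th,zg,xg,yo=v; z=-hx*np.cos(th)+up*np.sin(th); x=np.cross(y,z)
    return G+y*yo+np.outer(M[:,0]-xg,x)+np.outer(M[:,1],y)+np.outer(M[:,2]-zg,z)
q=least_squares(lambda v:(proj(c,w(v))-uv).ravel(),[.8,.075,0,0],loss="soft_l1",f_scale=1,x_scale=[.1,.01,.01,.01]);print(np.degrees(q.x[0]),q.x[1:]*1e3);print(proj(c,w(q.x))-uv)
z=-hx*np.cos(q.x[0])+up*np.sin(q.x[0]);x=np.cross(y,z)
for p in([24,14],[17,0],[-17,0]):print(p,(G+x*(p[0]/1e3-q.x[2])+z*(p[1]/1e3-q.x[1]))[2])
E
```

```text
52.97033821799603 [101.362  -0.667  15.837]
[[-0.042 -0.017]
 [ 0.005  0.013]
 [ 0.17   0.197]
 [ 0.267 -0.331]
 [-0.396  0.238]
 [-0.055 -0.088]]
[24, 14] -0.004499524987928702
[17, 0] -0.011459948703935116
[-17, 0] 0.009015813415470766
```

The fit puts the foot 11 mm under the table and 16 mm off-centre, which can't be right. I'll test the scene camera against the relay's known starting pose and the panel.

```bash
python3 - <<'E'
from h import *
np.set_printoptions(precision=2,suppress=True)
c=pickle.load(open("scene0.pkl","rb"));c2=pickle.load(open("s5.pkl","rb"))[0]
print(c["eye"]-c2["eye"],c["orientation"]-c2["orientation"])
y=np.array([np.cos(np.radians(-10.5)),np.sin(np.radians(-10.5)),0]);C=np.array([.4746,-.2271,0])
P=[C-.027*y,C+.027*y,C+.027*y+[0,0,.048],C-.027*y+[0,0,.048]]
uv=(np.array([(400,438),(522,410),(525,315),(390,340)])+.5)/5+[230,200]-.5
print(proj(c,P)-uv)
# nearest plate corner (-66,-131,13): seen in s1 crop at (218,162)
v=[.5524,.1169,.0078];p=R.from_euler("z",v[2]).apply([-.066,-.131,.013])+[v[0],v[1],0]
print(proj(c,p)-((np.array([218,162])+.5)/5+[230,200]-.5))
E
```

```text
[0. 0. 0.] [0. 0. 0. 0.]
[[-0.14  0.33]
 [ 0.11 -0.31]
 [ 0.8  -1.21]
 [ 2.45 -0.21]]
[[-0.04 -0.62]]
```

```bash
python3 - <<'E'
from h import *
np.set_printoptions(precision=3,suppress=True)
c,t,s=pickle.load(open("s5.pkl","rb"))
uv=(np.array([(145,262),(285,235),(328,355),(185,388),(270,437),(135,468)])+.5)/6+np.array([271,178])-.5
M=np.array([[-24,-27,92],[-24,27,92],[24,27,92],[24,-27,92],[24,27,14],[24,-27,14]])/1e3
ok,rv,tv=cv2.solvePnP(M,uv,K(c),c["distortion"],flags=cv2.SOLVEPNP_SQPNP)
F=np.diag([1,-1,-1]);A=R.from_quat(c["orientation"]).as_matrix()@F
Rw=A@cv2.Rodrigues(rv)[0];o=A@tv.ravel()+c["eye"]
print("axes",Rw,"o",o, "top",o+Rw[:,2]*.092)
print(cv2.projectPoints(M,rv,tv,K(c),c["distortion"])[0][:,0]-uv)
G=s["tool_pos"]+[0,0,.011];T=R.from_quat(s["eef_rot"]).as_matrix()
print("G in relay mm",Rw.T@(G-o)*1e3);print("tool y in relay",Rw.T@T[:,1])
E
```

```text
axes [[-0.149  0.981 -0.126]
 [-0.782 -0.195 -0.592]
 [-0.605  0.01   0.796]] o [ 0.517 -0.083  0.   ] top [ 0.506 -0.138  0.073]
[[-0.227  0.064]
 [-0.027 -0.07 ]
 [ 0.136  0.212]
 [ 0.076 -0.161]
 [-0.09   0.076]
 [ 0.133 -0.123]]
G in relay mm [ -1.486 -14.65   99.608]
tool y in relay [ 0.     1.    -0.013]
```

The camera is fine. The rounded edges bias the depth, but the tilt of about 53° is robust and the pinch hasn't slipped. I'll shake more, then measure the tilt again.

>>> play_rows:
  increments:
    - [0,0,-10,0,0.5]
    - [0,0,0,0,0.5]
    - [0,0,-12,0,0.5]
    - [0,0,0,0,0.5]
    - [0,0,-12,0,0.5]

```text
t: 9.9
tool_pos: [0.4887, -0.1377, 0.0788]
eef_rot: [0.771, 0.637, -0.001, -0.002]
wrist_force: [0.3, 0.5, -4.1]
finger_gap: 0.577
finger_force: 3.0
```

>>> play_rows:
  increments:
    - [0,0,12,0,0.5]
    - [0,0,0,0,0.5]
    - [0,0,12,0,0.5]
    - [0,0,0,0,0.5]
    - [0,0,12,0,0.5]

```text
t: 10.32
tool_pos: [0.4933, -0.1394, 0.0736]
eef_rot: [0.77, 0.637, 0.001, 0.002]
wrist_force: [0.5, 0.3, -0.7]
finger_gap: 0.573
finger_force: 3.0
```

>>> play_rows:
  increments:
    - [0,0,-12,0,0.5]
    - [0,0,0,0,0.5]
    - [0,0,-12,0,0.5]
    - [0,0,0,0,0.5]
    - [0,0,0,0,0.5]

```text
t: 10.73
tool_pos: [0.4907, -0.1385, 0.0695]
eef_rot: [0.77, 0.637, -0.0, -0.0]
wrist_force: [-0.6, 0.0, -0.4]
finger_gap: 0.497
finger_force: 0.0
```

```bash
cat > tilt.py <<'E'
# tilt of the held relay: silhouette of light pixels against a rendering of the cover, by angle
from h import *
from plant import readout,eyes
import sys
s=readout.state();c=eyes.camera("scene");pickle.dump((c,s),open("last.pkl","wb"))
G=s["tool_pos"]+[0,0,.011];print(s["t"],s["tool_pos"],s["wrist_force"],s["finger_gap"])
T=R.from_quat(s["eef_rot"]).as_matrix();y=T[:,1];hx=T[:,0];up=np.array([0,0,1.])
f=c["frame"].astype(int);B=f.min(2)
M=np.array([[a,b,d] for a in(-23,23) for b in(-26,26) for d in(15,91)])/1e3
res=[]
for th in range(0,121,3):
  for zg in range(60,92,4):
    q=np.radians(th);z=-hx*np.cos(q)+up*np.sin(q);x=np.cross(y,z)
    W=G+np.outer(M[:,0],x)+np.outer(M[:,1],y)+np.outer(M[:,2]-zg/1e3,z)
    m=np.zeros(B.shape,np.uint8);h=cv2.convexHull(proj(c,W).astype(np.float32)).round().astype(int)
    cv2.fillConvexPoly(m,h,1);o=cv2.dilate(m,np.ones((7,7)))-m
    v=np.arange(B.shape[0])[:,None]>proj(c,G)[0,1]  # judge below the pads only
    i=(m>0)&v;r=(o>0)&v
    res.append(((B[i]>75).mean()-(B[r]>75).mean() if i.sum()>50 else -1,th,zg))
for r in sorted(res)[:-6:-1]:print(r)
E
python3 tilt.py
```

```text
10.7333 [ 0.49072092 -0.13846289  0.06947827] [-5.94271825e-01  2.35382688e-06 -3.67743469e-01] 0.4974881527149976
(np.float64(0.014113968694098533), 117, 88)
(np.float64(0.012445883898151322), 120, 88)
(np.float64(0.007054198258916011), 114, 88)
(np.float64(-0.0031936570965803712), 111, 88)
(np.float64(-0.004188119572734961), 108, 88)
```

The relay slipped out (gap 0.50, force 0). I'll lift clear, move aside and look.

>>> play_rows:
  increments:
    - [0,0,-40,0,0.5]
    - [0,0,-80,0,0.5]
    - [0,0,-120,0,1]
    - [30,0,-130,0,1]
    - [60,0,-130,0,1]

```text
t: 11.2
tool_pos: [0.5048, -0.0807, 0.2058]
eef_rot: [0.771, 0.636, 0.002, 0.003]
wrist_force: [0.5, 0.1, -0.2]
finger_gap: 0.667
finger_force: 0.0
```

>>> play_rows:
  increments:
    - [40,0,0,0,1]
    - [80,0,0,0,1]
    - [120,0,0,0,1]
    - [160,0,0,0,1]
    - [160,0,0,0,1]

```text
t: 11.62
tool_pos: [0.5323, 0.0841, 0.2002]
eef_rot: [0.769, 0.639, 0.001, -0.001]
wrist_force: [-0.6, -1.0, 0.2]
finger_gap: 0.986
finger_force: 0.0
```

```bash
python3 - <<'E'
from h import *
from plant import readout,eyes
print(readout.state()["tool_pos"])
c=eyes.camera("scene");t=eyes.camera("top");pickle.dump((c,t),open("s6.pkl","wb"))
a=cv2.resize(c["frame"][190:310,240:340,::-1],(396,475),interpolation=cv2.INTER_CUBIC)
b=cv2.resize(t["frame"][160:280,290:390,::-1],(396,475),interpolation=cv2.INTER_CUBIC)
cv2.imwrite("pics/s6.png",np.hstack([a,b]))
E
```

```text
[0.53226922 0.0840915  0.20024462]
```

View pics/s6.png

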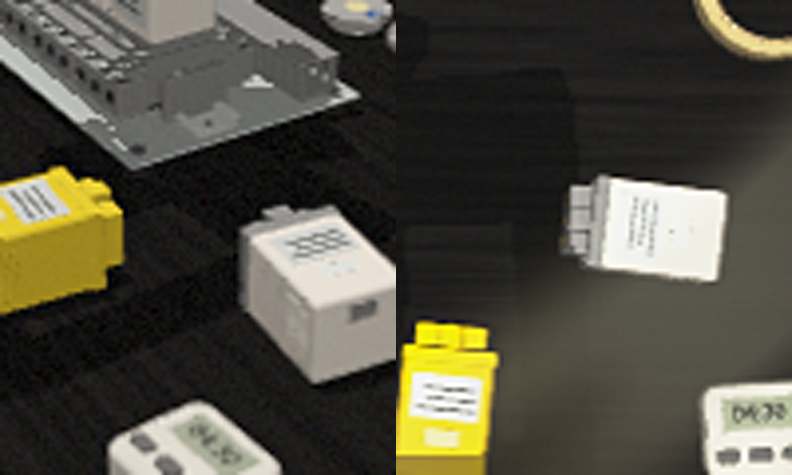

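The relay is back on its back, plate up. In the top crop its cover end runs from (727,190) to (718,281). I'll regrasp nearer the cover top, where the swinging moment is larger, and measure the place in code.

```bash
python3 - <<'E'
from h import *
from plant import readout
np.set_printoptions(precision=4,suppress=True)
t=pickle.load(open("s6.pkl","rb"))[1]
g=lambda p:at(t,(np.array(p)+.5-[396,0])/3.96+[290,160]-.5,.048)
r=[g(p) for p in[(727,190),(718,281),(590,270),(603,178)]]
print(np.array(r),[np.linalg.norm(r[i]-r[(i+1)%4]) for i in range(4)])
d=(r[0]+r[1]-r[2]-r[3])[:2];az=np.degrees(np.arctan2(d[1],d[0]));u=d/np.linalg.norm(d)
e=(r[0]+r[1])[:2]/2;G=e-u*.008
s=readout.state();T=R.from_quat(s["eef_rot"]).as_matrix()
ya=np.degrees(np.arctan2(T[1,1],T[0,1]))
print("az",az,"end",e,"G",G,"yaw",ya-(az+90),"shift mm",T.T@(np.r_[G,.1]-s["tool_pos"])*1e3)
E
```

```text
[[ 0.5193 -0.2345  0.048 ]
 [ 0.4656 -0.2295  0.048 ]
 [ 0.4709 -0.1541  0.048 ]
 [ 0.5253 -0.1613  0.048 ]] [np.float64(0.05401348658830608), np.float64(0.07559438786374222), np.float64(0.054913239806957136), np.float64(0.07349456167009402)]
az -94.34628852425767 end [ 0.4924 -0.232 ] G [ 0.4931 -0.224 ] yaw -6.247608651362842 shift mm [-305.0784   17.6017  100.1299]
```

>>> play_rows:
  increments:
    - [-40,0,0,0,1]
    - [-80,0,0,0,1]
    - [-120,0,0,0,1]
    - [-160,0,0,0,1]
    - [-200,0,0,0,1]

```text
t: 12.13
tool_pos: [0.4933, -0.122, 0.2003]
eef_rot: [0.771, 0.637, -0.0, 0.0]
wrist_force: [0.6, -0.4, -0.9]
finger_gap: 1.0
finger_force: 0.0
```

>>> play_rows:
  increments:
    - [-40,6,0,0,1]
    - [-75,12,10,0,1]
    - [-95,18,30,0,1]
    - [-105,18,50,-6.2,1]
    - [-105,18,70,-6.2,1]

```text
t: 12.55
tool_pos: [0.4912, -0.2297, 0.1296]
eef_rot: [0.734, 0.679, -0.0, 0.0]
wrist_force: [-0.3, 0.6, 0.5]
finger_gap: 0.999
finger_force: 0.0
```

>>> play_rows:
  increments:
    - [0,0,10,0,1]
    - [0,0,20,0,1]
    - [0,0,30,0,1]
    - [0,0,30,0,1]
    - [0,0,30,0,1]

```text
t: 12.97
tool_pos: [0.4927, -0.2252, 0.1003]
eef_rot: [0.735, 0.678, -0.0, -0.0]
wrist_force: [0.1, -0.2, -0.1]
finger_gap: 1.001
finger_force: 0.0
```

```bash
python3 - <<'E'
from h import *
from plant import readout
np.set_printoptions(precision=4,suppress=True)
s=readout.state();T=R.from_quat(s["eef_rot"]).as_matrix()
print(s["tool_pos"],"az y",np.degrees(np.arctan2(T[1,1],T[0,1])),"shift",T.T@(np.array([.4931,-.2240,.0135])-s["tool_pos"])*1e3)
E
```

```text
[ 0.4927 -0.2252  0.1003] az y -4.576964383051658 shift [ 1.1776  0.2888 86.7832]
```

>>> play_rows:
  increments:
    - [1,0,20,0,1]
    - [1,0,40,0,1]
    - [1,0,60,0,1]
    - [1,0,75,0,1]
    - [1,0,86,0,1]

```text
t: 13.38
tool_pos: [0.4931, -0.2241, 0.0138]
eef_rot: [0.735, 0.678, 0.0, 0.0]
wrist_force: [-0.5, 0.8, -0.0]
finger_gap: 1.001
finger_force: 0.0
```

>>> play_rows:
  increments:
    - [0,0,0,0,0.7]
    - [0,0,0,0,0.6]
    - [0,0,0,0,0.5]
    - [0,0,0,0,0.5]
    - [0,0,0,0,0.5]
  force: 4

```text
t: 13.8
tool_pos: [0.4938, -0.225, 0.0155]
eef_rot: [0.735, 0.678, 0.0, 0.001]
wrist_force: [-0.1, -0.1, 0.7]
finger_gap: 0.691
finger_force: 0.0
```

>>> play_rows:
  increments:
    - [0,0,0,0,0.5]
    - [0,0,0,0,0.5]
    - [0,0,0,0,0.5]
    - [0,0,0,0,0.5]
    - [0,0,0,0,0.5]
  force: 4

```text
t: 14.22
tool_pos: [0.4931, -0.2248, 0.0148]
eef_rot: [0.735, 0.678, 0.0, 0.0]
wrist_force: [-2.8, -0.0, 5.9]
finger_gap: 0.579
finger_force: 4.0
```

>>> play_rows:
  increments:
    - [3,0,-7,0,0.5]
    - [7,0,-15,0,0.5]
    - [12,0,-22,0,0.5]
    - [18,0,-29,0,0.5]
    - [18,0,-29,0,0.5]

```text
t: 14.63
tool_pos: [0.4954, -0.2057, 0.0451]
eef_rot: [0.735, 0.679, 0.001, 0.001]
wrist_force: [-0.7, -0.2, 1.0]
finger_gap: 0.58
finger_force: 4.0
```

>>> play_rows:
  increments:
    - [7,0,-7,0,0.5]
    - [14,0,-14,0,0.5]
    - [20,0,-18,0,0.5]
    - [27,0,-22,0,0.5]
    - [27,0,-22,0,0.5]

```text
t: 15.05
tool_pos: [0.4971, -0.1783, 0.0661]
eef_rot: [0.735, 0.679, 0.0, 0.0]
wrist_force: [0.2, 0.2, -2.1]
finger_gap: 0.583
finger_force: 4.0
```

```bash
cat > tilt.py <<'E'
# tilt of the held relay: photometric/edge match of the cover's wireframe in the scene view, G near the gripper
from h import *
import sys
np.set_printoptions(precision=4,suppress=True)
if len(sys.argv)>1: c,_,s=pickle.load(open(sys.argv[1],"rb"))
else:
    from plant import readout,eyes
    s=readout.state();c=eyes.camera("scene");pickle.dump((c,0,s),open("last.pkl","wb"))
print(s["t"],s["tool_pos"],s["wrist_force"],s["finger_gap"])
G=s["tool_pos"]+[0,0,.011];T=R.from_quat(s["eef_rot"]).as_matrix();y=T[:,1];hx=T[:,0];up=np.array([0,0,1.])
g=cv2.cvtColor(c["frame"],cv2.COLOR_RGB2GRAY);E=cv2.Canny(cv2.GaussianBlur(g,(3,3),0),25,70)
D=np.minimum(cv2.distanceTransform(255-E,cv2.DIST_L2,3),4)
k=np.linspace(-1,1,40);o=np.ones(40)
L=lambda a,b:np.array(a)+(np.array(b)-a)*(k[:,None]+1)/2
h=lambda x,yy,z:(x*23.5,yy*26.5,53+z*38.5)
S=[L(h(-1,-1,1),h(1,-1,1)),L(h(-1,1,1),h(1,1,1)),L(h(-1,-1,1),h(-1,1,1)),L(h(1,-1,1),h(1,1,1)),L(h(1,-1,1),h(1,-1,-1)),L(h(1,1,1),h(1,1,-1)),L(h(1,-1,-1),h(1,1,-1)),L(h(-1,-1,1),h(-1,-1,-1)),L(h(-1,-1,-1),h(1,-1,-1))]
eye=c["eye"];P=np.vstack(S)/1e3;res=[]
for th in range(0,111,2):
  q=np.radians(th);z=-hx*np.cos(q)+up*np.sin(q);x=np.cross(y,z)
  for zg in range(64,96,4):
    for xg in(-6,-3,0,3,6):
      W=G+np.outer(P[:,0]-xg/1e3,x)+np.outer(P[:,1],y)+np.outer(P[:,2]-zg/1e3,z)
      uv=proj(c,W).round().astype(int);res.append((D[uv[:,1],uv[:,0]].mean(),th,zg,xg))
for r in sorted(res)[:5]:print(r)
E
echo check; python3 tilt.py s5.pkl; echo now; python3 tilt.py
```

```text
check
9.3833 [ 0.4906 -0.1384  0.0691] [-0.4062  0.9747 -3.0641] 0.5749369390455441
(np.float32(1.1185364), 34, 64, -3)
(np.float32(1.1694328), 64, 64, -6)
(np.float32(1.1699861), 66, 64, -6)
(np.float32(1.1718898), 32, 64, -3)
(np.float32(1.2122809), 34, 68, -3)
now
15.05 [ 0.4971 -0.1783  0.0661] [ 0.2398  0.2083 -2.0664] 0.5825913334390271
(np.float32(1.2603805), 84, 68, 6)
(np.float32(1.2711406), 82, 68, 6)
(np.float32(1.3170713), 36, 64, -6)
(np.float32(1.3248469), 86, 68, 6)
(np.float32(1.3355075), 80, 68, 6)
```

The wireframe match isn't reliable, since it fails on the frame I fitted by hand. I'll fit the silhouette against a clean background instead.

```bash
cat > tilt.py <<'E'
# tilt of the held relay by silhouette overlap in the scene view (fingers masked out)
from h import *
import sys
np.set_printoptions(precision=4,suppress=True)
gray=lambda c:cv2.cvtColor(c["frame"],cv2.COLOR_RGB2GRAY).astype(int)
def box(O,A,lo,hi): return O+np.array([[a,b,d] for a in(lo[0],hi[0]) for b in(lo[1],hi[1]) for d in(lo[2],hi[2])])/1e3@A.T
def fill(c,m,W): cv2.fillConvexPoly(m,cv2.convexHull(proj(c,W).astype(np.float32)).round().astype(int),1)
def fit(c,s,zr=range(60,106,3)):
    b0,b6=pickle.load(open("scene0.pkl","rb")),pickle.load(open("s6.pkl","rb"))[0]
    bg=np.minimum(gray(b0),gray(b6));m=np.zeros(bg.shape,np.uint8)
    for e,az in(([.4746,-.2271],-100.5),([.4924,-.232],-94.3)):
        z=np.array([np.cos(np.radians(az)),np.sin(np.radians(az)),0]);A=np.c_[[0,0,-1.],np.cross(z,[0,0,-1.]),z]
        fill(c,m,box(np.r_[e,.024]-z*.092,A,(-26,-29,-3),(24,29,95)))
    bg[m>0]=np.minimum(bg[m>0],25)
    M=(gray(c)>bg+25)
    T=R.from_quat(s["eef_rot"]).as_matrix();y=T[:,1];hx=T[:,0];up=np.array([0,0,1.]);G=s["tool_pos"]+[0,0,.011]
    ign=np.zeros(M.shape,np.uint8)
    for sg in(-1,1):
        fill(c,ign,box(G,T,(-11,*sorted((sg*26,sg*50))[:1],-90),(11,sorted((sg*26,sg*50))[1],22)))
    fill(c,ign,box(G,T,(-45,-100,-250),(45,100,-45)))
    roi=np.zeros(M.shape,np.uint8);fill(c,roi,box(G,np.eye(3),(-70,-110,-90),(70,110,40)));roi=(roi>0)&(ign==0)
    res=[]
    for th in range(-4,116,4):
      q=np.radians(th);z=-hx*np.cos(q)+up*np.sin(q);x=np.cross(y,z);A=np.c_[x,y,z]
      for zg in zr:
        for xg in(-8,-4,0,4,8):
          O=G-A@[xg/1e3,0,zg/1e3];p=np.zeros(M.shape,np.uint8)
          fill(c,p,box(O,A,(-24,-27,14),(24,27,92)));fill(c,p,box(O,A,(-17,-21,1),(17,21,14)))
          p=(p>0)&roi;a=M&roi
          low=box(O,A,(-17,-21,0),(17,21,92))[:,2].min()
          res.append(((p&a).sum()/(p|a).sum(),th,zg,xg,round(low*1e3)))
    return sorted(res)[::-1][:6]
if __name__=="__main__":
    if len(sys.argv)>1: c,_,s=pickle.load(open(sys.argv[1],"rb"))
    else:
        from plant import readout,eyes
        s=readout.state();c=eyes.camera("scene");pickle.dump((c,0,s),open("last.pkl","wb"))
    print(s["t"],s["tool_pos"],s["wrist_force"],s["finger_gap"])
    for r in fit(c,s):print("iou %.3f th %d zg %d xg %d low %d"%r)
E
echo check; python3 tilt.py s5.pkl; echo now; python3 tilt.py last.pkl
```

```text
check
9.3833 [ 0.4906 -0.1384  0.0691] [-0.4062  0.9747 -3.0641] 0.5749369390455441
iou 0.899 th 64 zg 60 xg -8 low 15
iou 0.897 th 60 zg 66 xg -8 low 10
iou 0.892 th 64 zg 63 xg -8 low 13
iou 0.887 th 68 zg 63 xg -4 low 14
iou 0.881 th 64 zg 69 xg -4 low 9
iou 0.881 th 60 zg 63 xg -8 low 13
now
15.05 [ 0.4971 -0.1783  0.0661] [ 0.2398  0.2083 -2.0664] 0.5825913334390271
iou 0.916 th 60 zg 69 xg -8 low 5
iou 0.905 th 60 zg 72 xg -8 low 2
iou 0.897 th 64 zg 66 xg -8 low 7
iou 0.895 th 64 zg 72 xg -4 low 3
iou 0.895 th 60 zg 75 xg -8 low 0
iou 0.893 th 64 zg 69 xg -8 low 4
```

The check frame reads about 8° high, so the tilt is now roughly 52–60° and the foot is about at table height. I'll drag the foot edge along the table on the rest of the arc to bring it upright.

>>> play_rows:
  increments:
    - [4,0,-1,0,0.5]
    - [8,0,-2,0,0.5]
    - [13,0,-4,0,0.5]
    - [18,0,-5,0,0.5]
    - [23,0,-6,0,0.5]

```text
t: 15.52
tool_pos: [0.4982, -0.1561, 0.0712]
eef_rot: [0.735, 0.678, -0.0, -0.0]
wrist_force: [0.2, -0.3, -2.1]
finger_gap: 0.58
finger_force: 4.0
```

```bash
python3 tilt.py
```

```text
15.5167 [ 0.4982 -0.1561  0.0712] [ 0.2323 -0.2699 -2.132 ] 0.5799331686512457
iou 0.888 th 64 zg 66 xg -8 low 12
iou 0.886 th 60 zg 72 xg -8 low 7
iou 0.882 th 60 zg 75 xg -8 low 5
iou 0.880 th 68 zg 69 xg -4 low 10
iou 0.875 th 60 zg 69 xg -8 low 10
iou 0.872 th 64 zg 69 xg -8 low 9
```

>>> play_rows:
  increments:
    - [3,0,2,0,0.5]
    - [6,0,4,0,0.5]
    - [9,0,6,0,0.5]
    - [12,0,7,0,0.5]
    - [15,0,7,0,0.5]

```text
t: 15.98
tool_pos: [0.4991, -0.1413, 0.0635]
eef_rot: [0.735, 0.678, -0.0, -0.0]
wrist_force: [0.2, 0.6, -1.5]
finger_gap: 0.581
finger_force: 4.0
```

```bash
python3 tilt.py
```

```text
15.9833 [ 0.4991 -0.1413  0.0635] [ 0.182   0.5707 -1.5486] 0.5807205178602973
iou 0.924 th 64 zg 69 xg -8 low 2
iou 0.923 th 60 zg 75 xg -8 low -3
iou 0.916 th 64 zg 66 xg -8 low 4
iou 0.914 th 68 zg 69 xg -4 low 3
iou 0.914 th 60 zg 72 xg -8 low 0
iou 0.911 th 64 zg 72 xg -8 low -1
```

>>> play_rows:
  increments:
    - [5,0,2,0,0.5]
    - [10,0,2,0,0.5]
    - [15,0,1,0,0.5]
    - [20,0,0,0,0.5]
    - [25,0,-1,0,0.5]

```text
t: 16.45
tool_pos: [0.5012, -0.116, 0.0649]
eef_rot: [0.735, 0.678, -0.0, -0.0]
wrist_force: [0.2, 0.4, -2.1]
finger_gap: 0.576
finger_force: 4.0
```

```bash
python3 tilt.py
```

```text
16.45 [ 0.5012 -0.116   0.0649] [ 0.1639  0.4299 -2.0979] 0.5764163432713224
iou 0.861 th 72 zg 69 xg -8 low 3
iou 0.849 th 76 zg 66 xg -8 low 6
iou 0.845 th 76 zg 69 xg -4 low 4
iou 0.838 th 76 zg 69 xg -8 low 3
iou 0.835 th 72 zg 66 xg -8 low 5
iou 0.833 th 80 zg 66 xg -4 low 7
```

It has turned to about 72°, so the drag works. I'll continue.

>>> play_rows:
  increments:
    - [3,0,2,0,0.5]
    - [7,0,3,0,0.5]
    - [12,0,3,0,0.5]
    - [17,0,3,0,0.5]
    - [22,0,2,0,0.5]

```text
t: 16.92
tool_pos: [0.5029, -0.0942, 0.0627]
eef_rot: [0.735, 0.678, -0.0, -0.0]
wrist_force: [0.5, 0.1, -2.0]
finger_gap: 0.579
finger_force: 4.0
```

```bash
python3 tilt.py
```

```text
16.9167 [ 0.5029 -0.0942  0.0627] [ 0.5107  0.1383 -2.0414] 0.5788620439950618
iou 0.821 th 80 zg 69 xg -8 low 1
iou 0.814 th 84 zg 66 xg -8 low 5
iou 0.809 th 88 zg 69 xg -4 low 4
iou 0.808 th 84 zg 69 xg -8 low 2
iou 0.804 th 92 zg 69 xg 0 low 4
iou 0.804 th 112 zg 66 xg 8 low 3
```

>>> play_rows:
  increments:
    - [2,0,2,0,0.5]
    - [4,0,3,0,0.5]
    - [4,0,4,0,0.5]
    - [4,0,5,0,0.5]
    - [4,0,5,0,0.5]

```text
t: 17.38
tool_pos: [0.5041, -0.0909, 0.0589]
eef_rot: [0.735, 0.678, 0.0, 0.0]
wrist_force: [-1.1, 0.4, 5.0]
finger_gap: 0.581
finger_force: 4.0
```

```bash
python3 tilt.py
```

```text
17.3833 [ 0.5041 -0.0909  0.0589] [-1.1484  0.3689  4.9904] 0.5813785578313861
iou 0.837 th 84 zg 63 xg -8 low 5
iou 0.836 th 80 zg 66 xg -8 low 0
iou 0.830 th 80 zg 63 xg -8 low 3
iou 0.828 th 84 zg 66 xg -4 low 2
iou 0.825 th 84 zg 66 xg -8 low 2
iou 0.824 th 88 zg 63 xg -4 low 6
```

The wrist reads +5 N, so the foot is pressed on the table and nearly upright. I'll press slightly more, release and rise.

>>> play_rows:
  increments:
    - [1,0,1,0,0.5]
    - [1,0,2,0,0.5]
    - [1,0,2,0,0.5]
    - [1,0,0,0,0.5]
    - [1,0,0,0,0.5]

```text
t: 17.85
tool_pos: [0.5036, -0.0898, 0.0581]
eef_rot: [0.735, 0.678, -0.0, -0.0]
wrist_force: [-0.6, 1.0, -1.8]
finger_gap: 0.582
finger_force: 4.0
```

>>> play_rows:
  increments:
    - [0,0,0,0,0.65]
    - [0,0,0,0,0.75]
    - [0,0,0,0,0.8]
    - [0,0,0,0,0.9]
    - [0,0,0,0,0.9]

```text
t: 18.27
tool_pos: [0.5037, -0.0899, 0.0581]
eef_rot: [0.735, 0.678, -0.0, 0.0]
wrist_force: [-1.2, -0.5, 0.1]
finger_gap: 0.875
finger_force: 0.0
```

```bash
python3 tilt.py
```

```text
18.2667 [ 0.5037 -0.0899  0.0581] [-1.1778 -0.4871  0.1134] 0.875014926809514
iou 0.499 th 112 zg 105 xg -8 low -32
iou 0.492 th 112 zg 96 xg -8 low -23
iou 0.488 th 112 zg 99 xg -8 low -26
iou 0.484 th 112 zg 102 xg -8 low -29
iou 0.477 th 108 zg 105 xg -8 low -34
iou 0.475 th 108 zg 99 xg -8 low -28
```

>>> play_rows:
  increments:
    - [0,0,-20,0,0.9]
    - [0,0,-50,0,0.9]
    - [0,0,-80,0,1]
    - [0,0,-110,0,1]
    - [-40,0,-130,0,1]

```text
t: 18.73
tool_pos: [0.5025, -0.1231, 0.1905]
eef_rot: [0.733, 0.68, 0.002, 0.001]
wrist_force: [1.2, -0.8, 0.8]
finger_gap: 0.996
finger_force: 0.0
```

>>> play_rows:
  increments:
    - [-40,0,0,0,1]
    - [-80,0,0,0,1]
    - [-120,0,0,0,1]
    - [-160,0,0,0,1]
    - [-160,0,0,0,1]

```text
t: 19.15
tool_pos: [0.4863, -0.2929, 0.1866]
eef_rot: [0.737, 0.676, -0.001, 0.001]
wrist_force: [0.5, 0.7, 0.1]
finger_gap: 1.001
finger_force: 0.0
```

```bash
python3 - <<'E'
from h import *
from plant import readout,eyes
np.set_printoptions(precision=4,suppress=True)
s=readout.state();print(s["tool_pos"],s["eef_rot"])
c=eyes.camera("scene");t=eyes.camera("top");pickle.dump((c,t),open("s7.pkl","wb"))
for n,cam,thr in(("top",t,150),("scene",c,110)):
    f=cam["frame"].astype(int);m=((f.min(2)>thr)&(f.max(2)-f.min(2)<45)).astype(np.uint8)
    a=proj(cam,[.504,-.09,.05])[0];print(n,"expected px",a)
    k,lab,st,ce=cv2.connectedComponentsWithStats(m)
    for i in range(1,k):
        if st[i,4]>100 and np.hypot(*(ce[i]-a))<70:
            r=cv2.minAreaRect(np.argwhere(lab==i)[:,::-1].astype(np.float32))
            print(st[i],ce[i],r)
            if n=="top":
                for z in(.048,.054,.092):print(z,np.array([at(cam,p,z) for p in cv2.boxPoints(r)])[:,:2].tolist(),at(cam,r[0],z))
E
```

```text
[ 0.4863 -0.2929  0.1866] [ 0.7365  0.6764 -0.0011  0.0008]
top expected px [311.3347 213.1568]
[322 203  34  26 739] [338.6888 215.5521] ((338.5901794433594, 215.50823974609375), (32.95500564575195, 22.633935928344727), 5.194429397583008)
0.048 [[0.4761205282276524, -0.11335187991052237], [0.5289456880900815, -0.11752818378975122], [0.5231160298547446, -0.19429848848402254], [0.4703448025056308, -0.18992555021007657]] [ 0.4996 -0.1538  0.048 ]
0.054 [[0.47589801848995306, -0.11297206494361973], [0.5284482413557167, -0.11712663258108977], [0.5226489245094258, -0.19349737394113337], [0.47015235345658274, -0.18914719532411556]] [ 0.4993 -0.1532  0.054 ]
0.092 [[0.4744887901511907, -0.11056657015323637], [0.5252977453714057, -0.1145834749262339], [0.5196905906557404, -0.18842364850283547], [0.4689335094792783, -0.1842176143796958]] [ 0.4971 -0.1494  0.092 ]
[237 205  24   8 152] [248.3421 208.3618] ((248.5, 208.5), (7.0, 23.0), 90.0)
0.048 [[0.5206418653320091, 0.08441454132812368], [0.5214403056310327, 0.030354491866948524], [0.5050010626219011, 0.030044199352236428], [0.50418053997856
[... 1013 characters left out ...]
]
0.092 [[0.38586530404295816, -0.048617184799561425], [0.4104148543504586, -0.050972481338583016], [0.40684695904303153, -0.08884660368095235], [0.38231805801588997, -0.08645596432744515]] [ 0.3964 -0.0687  0.092 ]
scene expected px [296.5973 229.3673]
[226 191 105  42 924] [275.8485 215.2792] ((275.3251953125, 215.88841247558594), (106.0894775390625, 32.47886657714844), 12.183656692504883)
[338 195  18  10 138] [346.2536 199.3261] ((346.5, 199.5), (9.0, 17.0), 90.0)
[240 235  18  11 111] [248.2613 240.4144] ((248.4434051513672, 240.30191040039062), (9.889959335327148, 14.972298622131348), 74.05460357666016)
[ 292  234   41   42 1241] [311.5907 253.6148] ((312.0, 254.5), (41.0, 40.0), 90.0)
```

The relay lies on its back again: 53 × 77 mm at 48 mm height, cover end at (0.497, -0.192). It wasn't upright enough at release; the estimate's +8° bias explains that. I'll repeat the same method, carry it back for room and drag further before release.

>>> play_rows:
  increments:
    - [35,0,0,0,1]
    - [70,1,10,0,1]
    - [100,2,30,0,1]
    - [109,2,50,0,1]
    - [109,2,70,0,1]

```text
t: 19.67
tool_pos: [0.4992, -0.1737, 0.1164]
eef_rot: [0.733, 0.68, 0.001, 0.0]
wrist_force: [0.1, -0.1, -0.6]
finger_gap: 0.999
finger_force: 0.0
```

>>> play_rows:
  increments:
    - [0,0,0,0,1]
    - [0,0,20,0,1]
    - [0,0,40,0,1]
    - [0,0,50,0,1]
    - [0,0,50,0,1]

```text
t: 20.08
tool_pos: [0.497, -0.1768, 0.0649]
eef_rot: [0.735, 0.678, -0.001, -0.002]
wrist_force: [-0.9, -0.7, -0.8]
finger_gap: 1.001
finger_force: 0.0
```

```bash
python3 - <<'E'
from h import *
from plant import readout
np.set_printoptions(precision=4,suppress=True)
s=readout.state();T=R.from_quat(s["eef_rot"]).as_matrix()
print(s["tool_pos"],"az y",np.degrees(np.arctan2(T[1,1],T[0,1])),"shift",T.T@(np.array([.4973,-.1841,.0135])-s["tool_pos"])*1e3)
E
```

```text
[ 0.497  -0.1768  0.0649] az y -4.570710412495128 shift [-7.2989  1.0401 51.4256]
```

>>> play_rows:
  increments:
    - [-7,0,5,0,1]
    - [-7,0,20,0,1]
    - [-7,0,35,0,1]
    - [-7,0,47,0,1]
    - [-7,0,51,0,1]

```text
t: 20.5
tool_pos: [0.4974, -0.1851, 0.0148]
eef_rot: [0.735, 0.678, -0.0, -0.001]
wrist_force: [0.4, 0.1, -1.3]
finger_gap: 1.004
finger_force: 0.0
```

>>> play_rows:
  increments:
    - [0,0,0,0,0.7]
    - [0,0,0,0,0.6]
    - [0,0,0,0,0.5]
    - [0,0,0,0,0.5]
    - [0,0,0,0,0.5]
  force: 4

```text
t: 20.92
tool_pos: [0.4986, -0.1852, 0.0166]
eef_rot: [0.735, 0.678, 0.0, 0.001]
wrist_force: [-0.3, 0.2, -0.8]
finger_gap: 0.693
finger_force: 0.0
```

>>> play_rows:
  increments:
    - [0,0,0,0,0.5]
    - [0,0,0,0,0.5]
    - [0,0,0,0,0.5]
    - [0,0,0,0,0.5]
    - [0,0,0,0,0.5]

```text
t: 21.33
tool_pos: [0.498, -0.1852, 0.0162]
eef_rot: [0.735, 0.678, -0.0, 0.0]
wrist_force: [-2.9, -0.2, 5.5]
finger_gap: 0.582
finger_force: 4.0
```

>>> play_rows:
  increments:
    - [3,0,-7,0,0.5]
    - [7,0,-15,0,0.5]
    - [12,0,-22,0,0.5]
    - [18,0,-29,0,0.5]
    - [18,0,-29,0,0.5]

```text
t: 21.75
tool_pos: [0.5008, -0.1662, 0.0468]
eef_rot: [0.735, 0.679, 0.001, 0.001]
wrist_force: [-0.4, -0.6, -0.1]
finger_gap: 0.581
finger_force: 4.0
```

>>> play_rows:
  increments:
    - [7,0,-7,0,0.5]
    - [14,0,-14,0,0.5]
    - [20,0,-18,0,0.5]
    - [27,0,-22,0,0.5]
    - [27,0,-24,0,0.5]

```text
t: 22.17
tool_pos: [0.5019, -0.1387, 0.0694]
eef_rot: [0.735, 0.679, 0.0, 0.0]
wrist_force: [0.2, 0.2, -2.0]
finger_gap: 0.576
finger_force: 4.0
```

>>> play_rows:
  increments:
    - [-10,0,-3,0,0.5]
    - [-25,0,-4,0,0.5]
    - [-40,0,-4,0,0.5]
    - [-55,0,-4,0,0.5]
    - [-65,0,-4,0,0.5]

```text
t: 22.58
tool_pos: [0.496, -0.207, 0.0727]
eef_rot: [0.735, 0.678, -0.0, 0.0]
wrist_force: [0.8, -0.4, -1.5]
finger_gap: 0.582
finger_force: 4.0
```

```bash
python3 tilt.py
```

```text
22.5833 [ 0.496  -0.207   0.0727] [ 0.7774 -0.3932 -1.4893] 0.5819432919000067
iou 0.886 th 68 zg 69 xg -8 low 10
iou 0.878 th 64 zg 72 xg -8 low 8
iou 0.875 th 64 zg 75 xg -8 low 5
iou 0.873 th 68 zg 72 xg -8 low 8
iou 0.868 th 68 zg 66 xg -8 low 13
iou 0.865 th 72 zg 72 xg -4 low 9
```

>>> play_rows:
  increments:
    - [3,0,3,0,0.5]
    - [6,0,6,0,0.5]
    - [9,0,9,0,0.5]
    - [12,0,10,0,0.5]
    - [15,0,11,0,0.5]

```text
t: 23.05
tool_pos: [0.4984, -0.1894, 0.0626]
eef_rot: [0.735, 0.679, 0.0, 0.001]
wrist_force: [-1.1, -0.4, 6.5]
finger_gap: 0.579
finger_force: 4.0
```

>>> play_rows:
  increments:
    - [4,0,-1,0,0.5]
    - [8,0,-2,0,0.5]
    - [12,0,-3,0,0.5]
    - [16,0,-4,0,0.5]
    - [20,0,-4,0,0.5]

```text
t: 23.47
tool_pos: [0.4991, -0.1693, 0.0657]
eef_rot: [0.735, 0.678, -0.0, -0.0]
wrist_force: [0.4, -0.8, -1.8]
finger_gap: 0.583
finger_force: 4.0
```

```bash
python3 tilt.py
```

```text
23.4667 [ 0.4991 -0.1693  0.0657] [ 0.3808 -0.7683 -1.8086] 0.5828676779833886
iou 0.896 th 76 zg 69 xg -8 low 4
iou 0.888 th 76 zg 66 xg -8 low 7
iou 0.882 th 80 zg 69 xg -4 low 5
iou 0.880 th 72 zg 69 xg -8 low 3
iou 0.878 th 80 zg 66 xg -8 low 7
iou 0.878 th 80 zg 63 xg -8 low 10
```

>>> play_rows:
  increments:
    - [4,0,1,0,0.5]
    - [9,0,2,0,0.5]
    - [14,0,3,0,0.5]
    - [19,0,3,0,0.5]
    - [24,0,3,0,0.5]

```text
t: 23.93
tool_pos: [0.5012, -0.1456, 0.0628]
eef_rot: [0.735, 0.678, 0.0, 0.0]
wrist_force: [-0.1, -0.3, -1.3]
finger_gap: 0.585
finger_force: 4.0
```

```bash
python3 tilt.py
```

```text
23.9333 [ 0.5012 -0.1456  0.0628] [-0.0812 -0.2595 -1.2729] 0.5845377025186392
iou 0.920 th 84 zg 66 xg -8 low 6
iou 0.916 th 84 zg 69 xg -8 low 3
iou 0.914 th 80 zg 69 xg -8 low 1
iou 0.912 th 80 zg 72 xg -8 low -1
iou 0.912 th 88 zg 66 xg -8 low 7
iou 0.911 th 88 zg 69 xg -4 low 4
```

>>> play_rows:
  increments:
    - [5,0,1,0,0.5]
    - [10,0,2,0,0.5]
    - [15,0,2,0,0.5]
    - [20,0,2,0,0.5]
    - [25,0,2,0,0.5]

```text
t: 24.4
tool_pos: [0.5029, -0.1206, 0.0605]
eef_rot: [0.735, 0.678, -0.0, -0.0]
wrist_force: [0.6, 0.3, -2.7]
finger_gap: 0.581
finger_force: 4.0
```

```bash
python3 tilt.py
```

```text
24.4 [ 0.5029 -0.1206  0.0605] [ 0.6132  0.3156 -2.6799] 0.5814178672226579
iou 0.900 th 92 zg 72 xg -8 low -1
iou 0.892 th 96 zg 69 xg -8 low 2
iou 0.888 th 104 zg 69 xg -4 low 1
iou 0.886 th 100 zg 69 xg -8 low 2
iou 0.885 th 92 zg 69 xg -8 low 2
iou 0.885 th 104 zg 69 xg -8 low 2
```

The estimate is now 92–96°, so the relay is about upright. I'll press it flat to square the foot, then check.

>>> play_rows:
  increments:
    - [1,0,1,0,0.5]
    - [2,0,2,0,0.5]
    - [2,0,3,0,0.5]
    - [2,0,4,0,0.5]
    - [2,0,5,0,0.5]

```text
t: 24.87
tool_pos: [0.504, -0.1192, 0.0567]
eef_rot: [0.735, 0.678, 0.0, 0.0]
wrist_force: [-1.1, 2.5, 6.6]
finger_gap: 0.586
finger_force: 4.0
```

```bash
python3 tilt.py
```

```text
24.8667 [ 0.504  -0.1192  0.0567] [-1.0776  2.452   6.6136] 0.5855090379393836
iou 0.923 th 96 zg 66 xg -8 low 1
iou 0.918 th 92 zg 66 xg -8 low 1
iou 0.917 th 108 zg 66 xg -4 low 1
iou 0.916 th 100 zg 66 xg -8 low 1
iou 0.915 th 96 zg 69 xg -8 low -2
iou 0.914 th 104 zg 66 xg -4 low 1
```

>>> play_rows:
  increments:
    - [0,0,-1,0,0.5]
    - [0,0,-1,0,0.5]
    - [0,0,-1,0,0.62]
    - [0,0,-1,0,0.66]
    - [0,0,-1,0,0.7]
  force: 3

```text
t: 25.33
tool_pos: [0.5033, -0.1193, 0.0567]
eef_rot: [0.735, 0.678, -0.0, -0.0]
wrist_force: [0.8, -0.0, 0.4]
finger_gap: 0.679
finger_force: 0.0
```

>>> play_rows:
  increments:
    - [0,0,0,0,0.8]
    - [0,0,0,0,0.9]
    - [0,0,0,0,1]
    - [0,0,-20,0,1]
    - [0,0,-40,0,1]

```text
t: 25.75
tool_pos: [0.5018, -0.1187, 0.0957]
eef_rot: [0.735, 0.678, -0.001, -0.002]
wrist_force: [-0.6, -0.6, 0.7]
finger_gap: 0.985
finger_force: 0.0
```

>>> play_rows:
  increments:
    - [0,0,-20,0,1]
    - [0,0,-50,0,1]
    - [0,0,-80,0,1]
    - [-30,0,-90,0,1]
    - [-70,0,-90,0,1]

```text
t: 26.17
tool_pos: [0.5004, -0.1885, 0.1916]
eef_rot: [0.733, 0.68, 0.002, 0.003]
wrist_force: [-0.2, 0.5, 0.7]
finger_gap: 0.996
finger_force: 0.0
```

>>> play_rows:
  increments:
    - [-40,0,0,0,1]
    - [-80,0,0,0,1]
    - [-120,0,0,0,1]
    - [-120,0,0,0,1]
    - [-120,0,0,0,1]

```text
t: 26.58
tool_pos: [0.4873, -0.3105, 0.1863]
eef_rot: [0.736, 0.677, -0.0, -0.0]
wrist_force: [-0.5, 0.4, 0.2]
finger_gap: 1.003
finger_force: 0.0
```

```bash
cat > stand.py <<'E'
from h import *
from plant import readout,eyes
np.set_printoptions(precision=4,suppress=True)
s=readout.state();print(s["t"],s["tool_pos"],s["eef_rot"])
c=eyes.camera("scene");t=eyes.camera("top");pickle.dump((c,t),open("s8.pkl","wb"))
f=t["frame"].astype(int)
for thr in(120,150,180):
    m=((f.min(2)>thr)&(f.max(2)-f.min(2)<45)).astype(np.uint8);a=proj(t,[.503,-.13,.05])[0]
    k,lab,st,ce=cv2.connectedComponentsWithStats(m)
    for i in range(1,k):
        if st[i,4]>100 and np.hypot(*(ce[i]-a))<40:
            r=cv2.minAreaRect(np.argwhere(lab==i)[:,::-1].astype(np.float32))
            p=np.array([at(t,q,.092)[:2] for q in cv2.boxPoints(r)]);print(thr,st[i],"size",np.linalg.norm(p[0]-p[1]),np.linalg.norm(p[1]-p[2]),"c",p.mean(0),"az",[np.degrees(np.arctan2(*(p[j+1]-p[j])[::-1])) for j in(0,1)])
E
python3 stand.py
```

```text
26.5833 [ 0.4873 -0.3105  0.1863] [ 0.7361  0.6769 -0.0001 -0.0003]
120 [315 201  26  25 536] size 0.054703901518300804 0.05167283917312142 c [ 0.5022 -0.1248] az [np.float64(-4.996177950237273), np.float64(-94.87022322545506)]
150 [317 201  23  25 511] size 0.05380590127646861 0.04831588843375085 c [ 0.5023 -0.1261] az [np.float64(-5.0048184962244), np.float64(-94.86969815725463)]
180 [317 201  23  25 467] size 0.053746165508796497 0.04691709853645677 c [ 0.5024 -0.1257] az [np.float64(-5.633659186009565), np.float64(-95.502349767101)]
```

The relay stands upright: its top measures 54 × 48 mm at 92 mm height, centred on (0.502, -0.126), with its y axis at az -5°. Next I'll turn 90° and regrasp it front to back.

>>> play_rows:
  increments:
    - [35,0,0,7,1]
    - [70,0,0,14,1]
    - [105,0,0,21,1]
    - [140,0,0,28,1]
    - [170,0,0,35,1]

```text
t: 27.1
tool_pos: [0.5015, -0.1353, 0.187]
eef_rot: [0.906, 0.424, 0.0, -0.0]
wrist_force: [0.1, 0.3, -0.3]
finger_gap: 1.0
finger_force: 0.0
```

>>> play_rows:
  increments:
    - [0,0,0,7,1]
    - [0,0,0,14,1]
    - [0,0,0,21,1]
    - [0,0,0,28,1]
    - [0,0,0,35,1]

```text
t: 27.52
tool_pos: [0.5017, -0.1371, 0.187]
eef_rot: [0.991, 0.132, 0.0, -0.0]
wrist_force: [-0.8, 0.4, 0.7]
finger_gap: 0.999
finger_force: 0.0
```

>>> play_rows:
  increments:
    - [0,0,0,7,1]
    - [0,0,0,14,1]
    - [0,0,0,20,1]
    - [0,0,0,20,1]
    - [0,0,0,20,1]

```text
t: 27.93
tool_pos: [0.5017, -0.1378, 0.1869]
eef_rot: [0.999, -0.037, 0.0, -0.0]
wrist_force: [0.1, -0.4, 0.2]
finger_gap: 1.002
finger_force: 0.0
```

```bash
python3 - <<'E'
from h import *
from plant import readout
np.set_printoptions(precision=4,suppress=True)
s=readout.state();T=R.from_quat(s["eef_rot"]).as_matrix()
print(s["joint_pos"],s["tool_pos"],"az y",np.degrees(np.arctan2(T[1,1],T[0,1])),"shift",T.T@(np.array([.5023,-.126,.059])-s["tool_pos"])*1e3)
E
```

```text
[-0.3667 -0.0826  1.7196  0.0002  1.5044  1.2789] [ 0.5017 -0.1378  0.1869] az y -94.28997208829092 shift [ -0.3395 -11.7787 127.9306]
```

>>> play_rows:
  increments:
    - [0,-12,25,0.5,1]
    - [0,-12,50,0.5,1]
    - [0,-12,75,0.5,1]
    - [0,-12,95,0.5,1]
    - [0,-12,112,0.5,1]

```text
t: 28.35
tool_pos: [0.5018, -0.126, 0.073]
eef_rot: [0.999, -0.042, -0.001, -0.0]
wrist_force: [-0.3, 0.1, -0.9]
finger_gap: 1.003
finger_force: 0.0
```

>>> play_rows:
  increments:
    - [0,0,10,0,1]
    - [0,0,18,0,1]
    - [0,0,24,0,1]
    - [0,0,24,0,1]
    - [0,0,24,0,1]

```text
t: 28.77
tool_pos: [0.5031, -0.1272, 0.0514]
eef_rot: [0.999, -0.044, 0.0, 0.0]
wrist_force: [-0.6, 0.8, 0.4]
finger_gap: 1.002
finger_force: 0.0
```

```bash
python3 - <<'E'
from h import *
from plant import readout
np.set_printoptions(precision=4,suppress=True)
s=readout.state();T=R.from_quat(s["eef_rot"]).as_matrix()
print(s["wrist_force"],s["tool_pos"],"az y",np.degrees(np.arctan2(T[1,1],T[0,1])),"shift",T.T@(np.array([.5023,-.126,.051])-s["tool_pos"])*1e3)
E
```

```text
[-0.6486  0.7653  0.3859] [ 0.5031 -0.1272  0.0514] az y -95.05080848727448 shift [-0.8555 -1.1263  0.3593]
```

>>> play_rows:
  increments:
    - [-1,-1,0,0,0.8]
    - [-1,-1,0,0,0.7]
    - [-1,-1,0,0,0.6]
    - [-1,-1,0,0,0.45]
    - [-1,-1,0,0,0.45]
  force: 5

```text
t: 29.18
tool_pos: [0.502, -0.1262, 0.0511]
eef_rot: [0.999, -0.044, 0.0, 0.0]
wrist_force: [-0.1, -0.0, -0.0]
finger_gap: 0.688
finger_force: 0.0
```

>>> play_rows:
  increments:
    - [0,0,0,0,0.45]
    - [0,0,0,0,0.45]
    - [0,0,0,0,0.45]
    - [0,0,0,0,0.45]
    - [0,0,0,0,0.45]
  force: 5

```text
t: 29.6
tool_pos: [0.5018, -0.1262, 0.0508]
eef_rot: [0.999, -0.044, 0.0, 0.0]
wrist_force: [-0.4, -0.2, 0.8]
finger_gap: 0.519
finger_force: 5.0
```

>>> play_rows:
  increments:
    - [0,0,0,0,0.45]
    - [0,0,0,0,0.45]
    - [0,0,0,0,0.45]
  force: 40

```text
t: 29.85
tool_pos: [0.5018, -0.1262, 0.0508]
eef_rot: [0.999, -0.044, 0.0, 0.0]
wrist_force: [-0.2, -0.7, -0.0]
finger_gap: 0.515
finger_force: 39.9
```

>>> play_rows:
  increments:
    - [0,0,-15,0,0.45]
    - [0,0,-40,0,0.45]
    - [0,0,-70,0,0.45]
    - [0,0,-90,0,0.45]
    - [0,0,-90,0,0.45]

```text
t: 30.27
tool_pos: [0.5045, -0.1269, 0.1457]
eef_rot: [0.999, -0.044, 0.004, 0.001]
wrist_force: [0.5, -0.7, -1.0]
finger_gap: 0.513
finger_force: 39.9
```

The grip holds at 47.9 mm, the relay's depth. I'll raise it over the neighbours, turn -95.5° and carry it over the socket.

>>> play_rows:
  increments:
    - [0,0,-25,-7,0.45]
    - [0,0,-50,-14,0.45]
    - [0,0,-75,-21,0.45]
    - [0,0,-85,-28,0.45]
    - [0,0,-85,-35,0.45]

```text
t: 30.68
tool_pos: [0.503, -0.1263, 0.2278]
eef_rot: [0.965, 0.261, 0.002, 0.001]
wrist_force: [-0.4, -0.2, -2.1]
finger_gap: 0.513
finger_force: 39.8
```

>>> play_rows:
  increments:
    - [0,0,0,-7,0.45]
    - [0,0,0,-14,0.45]
    - [0,0,0,-21,0.45]
    - [0,0,0,-28,0.45]
    - [0,0,0,-35,0.45]

```text
t: 31.1
tool_pos: [0.501, -0.1257, 0.2236]
eef_rot: [0.842, 0.539, -0.001, -0.001]
wrist_force: [-0.0, -0.6, -2.3]
finger_gap: 0.514
finger_force: 39.8
```

>>> play_rows:
  increments:
    - [0,0,0,-7,0.45]
    - [0,0,0,-14,0.45]
    - [0,0,0,-21,0.45]
    - [0,0,0,-25.5,0.45]
    - [0,0,0,-25.5,0.45]

```text
t: 31.52
tool_pos: [0.501, -0.1257, 0.2238]
eef_rot: [0.703, 0.711, -0.001, -0.001]
wrist_force: [-0.6, -0.2, -3.3]
finger_gap: 0.514
finger_force: 39.9
```

>>> play_rows:
  increments:
    - [33,5,0,0,0.45]
    - [66,10,0,0,0.45]
    - [99,15,0,0,0.45]
    - [132,21,0,0,0.45]
    - [165,27,0,0,0.45]

```text
t: 31.93
tool_pos: [0.5271, 0.0407, 0.2245]
eef_rot: [0.706, 0.708, -0.0, -0.001]
wrist_force: [0.3, -0.6, -2.3]
finger_gap: 0.508
finger_force: 39.9
```

>>> play_rows:
  increments:
    - [33,6,0,0,0.45]
    - [66,12,0,0,0.45]
    - [99,18,0,0,0.45]
    - [125,22,0,0,0.45]
    - [138,23,0,0,0.45]

```text
t: 32.35
tool_pos: [0.549, 0.1805, 0.2241]
eef_rot: [0.705, 0.709, -0.0, -0.001]
wrist_force: [0.4, 0.3, -1.9]
finger_gap: 0.513
finger_force: 39.9
```

>>> play_rows:
  increments:
    - [0,0,0,0,0.45]
    - [0,0,0,0,0.45]
    - [0,0,0,0,0.45]
    - [0,0,0,0,0.45]

```text
t: 32.68
tool_pos: [0.5496, 0.176, 0.2255]
eef_rot: [0.705, 0.709, -0.0, 0.0]
wrist_force: [0.1, -0.3, -1.3]
finger_gap: 0.514
finger_force: 39.9
```

```bash
python3 - <<'E'
from h import *
from plant import readout,eyes
np.set_printoptions(precision=4,suppress=True)
s=readout.state();T=R.from_quat(s["eef_rot"]).as_matrix()
print(s["wrist_force"],s["tool_pos"],s["eef_rot"],"az y",np.degrees(np.arctan2(T[1,1],T[0,1])),"shift",T.T@(np.array([.5519,.1769,.130])-s["tool_pos"])*1e3)
E
```

```text
[ 0.096  -0.3218 -1.3101] [0.5496 0.176  0.2255] [ 0.7053  0.7089 -0.0003  0.    ] az y 0.2848346123296858 shift [ 0.9668  2.3841 95.4947]
```

>>> play_rows:
  increments:
    - [0.5,2.4,0,-0.2,0.45]
    - [0.5,2.4,20,-0.2,0.45]
    - [0.5,2.4,45,-0.2,0.45]
    - [0.5,2.4,70,-0.2,0.45]
    - [0.5,2.4,90,-0.2,0.45]

```text
t: 33.1
tool_pos: [0.5517, 0.1767, 0.1341]
eef_rot: [0.704, 0.71, -0.0, -0.0]
wrist_force: [-1.0, -0.1, -3.4]
finger_gap: 0.515
finger_force: 39.9
```

>>> play_rows:
  increments:
    - [0,0,5,0,0.45]
    - [0,0,10,0,0.45]
    - [0,0,14,0,0.45]
    - [0,0,16,0,0.45]
    - [0,0,16,0,0.45]

```text
t: 33.52
tool_pos: [0.5527, 0.1778, 0.1207]
eef_rot: [0.703, 0.711, 0.001, 0.0]
wrist_force: [-1.2, 1.3, -2.2]
finger_gap: 0.515
finger_force: 39.9
```

```bash
cat > st.py <<'E'
from h import *
from plant import readout
np.set_printoptions(precision=4,suppress=True)
s=readout.state();T=R.from_quat(s["eef_rot"]).as_matrix()
print(s["t"],"F",s["wrist_force"],"M",s["ft_torque"],s["tool_pos"],s["eef_rot"],"az y",np.degrees(np.arctan2(T[1,1],T[0,1])),"shift",T.T@(np.array([.5519,.1764,.094])-s["tool_pos"])*1e3)
E
python3 st.py
```

```text
33.5167 F [-1.2093  1.3186 -2.1767] M [-0.0366  0.038   0.0083] [0.5527 0.1778 0.1207] [0.7034 0.7108 0.0007 0.0004] az y 0.595967149882344 shift [-1.4223 -0.8546 26.7455]
```

>>> play_rows:
  increments:
    - [0,0,0,0,0.45]
    - [0,0,0,0,0.45]
    - [0,0,0,0,0.45]

```text
t: 33.77
tool_pos: [0.5525, 0.178, 0.1206]
eef_rot: [0.703, 0.711, 0.001, 0.0]
wrist_force: [-0.3, -0.5, -2.2]
finger_gap: 0.511
finger_force: 39.9
```

```bash
python3 st.py
```

```text
33.7667 F [-0.3462 -0.4676 -2.221 ] M [-0.0422  0.0636 -0.0447] [0.5525 0.178  0.1206] [0.7033 0.7109 0.0005 0.0003] az y 0.6112808571361176 shift [-1.5578 -0.6339 26.6033]
```

>>> play_rows:
  increments:
    - [-1.5,-0.6,0,0,0.45]
    - [-1.5,-0.6,3,0,0.45]
    - [-1.5,-0.6,7,0,0.45]
    - [-1.5,-0.6,11,0,0.45]
    - [-1.5,-0.6,11,0,0.45]

```text
t: 34.18
tool_pos: [0.5505, 0.1761, 0.1073]
eef_rot: [0.703, 0.711, -0.001, -0.001]
wrist_force: [-1.6, -0.2, -2.9]
finger_gap: 0.515
finger_force: 39.9
```

>>> play_rows:
  increments:
    - [0,0,1,0,0.45]
    - [0,0,2,0,0.45]
    - [0,0,3,0,0.45]
    - [0,0,4,0,0.45]
    - [0,0,4,0,0.45]

```text
t: 34.6
tool_pos: [0.5516, 0.1764, 0.1053]
eef_rot: [0.703, 0.711, 0.0, 0.0]
wrist_force: [-1.7, -0.8, 2.3]
finger_gap: 0.512
finger_force: 39.9
```

```bash
python3 st.py
```

```text
34.6 F [-1.6896 -0.7957  2.2874] M [-0.0917  0.4206 -0.0006] [0.5516 0.1764 0.1053] [0.7033 0.7109 0.0002 0.0001] az y 0.6084856156268507 shift [ 0.023   0.3202 11.3038]
```

Contact comes at the mouth with a side force toward -x. I'll shift a little that way and lower gently.

>>> play_rows:
  increments:
    - [-0.3,-0.7,0,0,0.45]
    - [-0.3,-0.7,1,0,0.45]
    - [-0.3,-0.7,2,0,0.45]
    - [-0.3,-0.7,3,0,0.45]
    - [-0.3,-0.7,3,0,0.45]

```text
t: 35.02
tool_pos: [0.5512, 0.1763, 0.1043]
eef_rot: [0.703, 0.711, 0.001, 0.0]
wrist_force: [-7.9, -1.7, 17.0]
finger_gap: 0.513
finger_force: 39.9
```

```bash
python3 st.py
```

```text
35.0167 F [-7.8545 -1.6541 17.0411] M [-0.3066  1.8748 -0.0749] [0.5512 0.1763 0.1043] [0.7033 0.7109 0.0007 0.0003] az y 0.6139308377831724 shift [ 0.114   0.7201 10.2813]
```

>>> play_rows:
  increments:
    - [0,0,-3,0,0.45]
    - [-0.2,-1.2,-3,0,0.45]
    - [-0.2,-1.2,-2,0,0.45]
    - [-0.2,-1.2,-1,0,0.45]
    - [-0.2,-1.2,-1,0,0.45]

```text
t: 35.43
tool_pos: [0.5489, 0.1756, 0.1018]
eef_rot: [0.703, 0.711, -0.001, -0.0]
wrist_force: [-0.1, 0.6, -3.3]
finger_gap: 0.513
finger_force: 39.9
```

```bash
python3 st.py
```

```text
35.4333 F [-0.1433  0.5954 -3.2516] M [-0.0413  0.081   0.0322] [0.5489 0.1756 0.1018] [ 0.7034  0.7108 -0.0006 -0.0004] az y 0.6045008567042198 shift [0.7655 2.9796 7.7469]
```

It slipped in: 6 mm deep with no side force. Next I'll press home in small steps.

>>> play_rows:
  increments:
    - [0,0,1,0,0.45]
    - [0,0,2,0,0.45]
    - [0,0,3,0,0.45]
    - [0,0,4,0,0.45]
    - [0,0,5,0,0.45]

```text
t: 35.85
tool_pos: [0.5494, 0.1758, 0.0985]
eef_rot: [0.703, 0.711, -0.0, -0.0]
wrist_force: [-4.1, -1.2, 6.7]
finger_gap: 0.514
finger_force: 39.8
```

```bash
python3 st.py
```

```text
35.85 F [-4.1038 -1.2469  6.7194] M [-0.186   1.1415  0.0205] [0.5494 0.1758 0.0985] [ 0.7033  0.7109 -0.0001 -0.0001] az y 0.6121072340509043 shift [0.5463 2.5155 4.4579]
```

>>> play_rows:
  increments:
    - [-0.2,-0.7,0,0,0.45]
    - [-0.2,-0.7,1,0,0.45]
    - [-0.2,-0.7,2,0,0.45]
    - [-0.2,-0.7,3,0,0.45]
    - [-0.2,-0.7,4,0,0.45]

```text
t: 36.27
tool_pos: [0.5493, 0.1757, 0.0946]
eef_rot: [0.703, 0.711, 0.0, 0.0]
wrist_force: [-1.7, 0.1, 5.4]
finger_gap: 0.518
finger_force: 39.8
```

```bash
python3 st.py
```

```text
36.2667 F [-1.6558  0.0938  5.4226] M [-0.1765  0.7137 -0.0147] [0.5493 0.1757 0.0946] [0.7033 0.7109 0.0005 0.0003] az y 0.6091144425912058 shift [0.6638 2.6347 0.5822]
```

>>> play_rows:
  increments:
    - [0,-0.3,1,0,0.45]
    - [0,-0.3,2,0,0.45]
    - [0,-0.3,3,0,0.45]
    - [0,-0.3,3,0,0.45]

```text
t: 36.6
tool_pos: [0.5495, 0.1758, 0.0934]
eef_rot: [0.703, 0.711, 0.001, 0.001]
wrist_force: [-5.8, -1.4, 16.7]
finger_gap: 0.511
finger_force: 39.8
```

```bash
python3 st.py
```

```text
36.6 F [-5.7626 -1.3661 16.6781] M [-0.3947  1.7641  0.0477] [0.5495 0.1758 0.0934] [0.7033 0.7108 0.001  0.0007] az y 0.6077246999678756 shift [ 0.5919  2.3724 -0.6185]
```

>>> play_rows:
  increments:
    - [0,-0.5,0,0,0.45]
    - [0,-0.5,1,0,0.45]
    - [0,-0.5,1,0,0.45]

```text
t: 36.85
tool_pos: [0.5498, 0.1758, 0.0932]
eef_rot: [0.703, 0.711, 0.002, 0.001]
wrist_force: [-5.1, -2.5, 19.0]
finger_gap: 0.507
finger_force: 39.9
```

```bash
python3 st.py
```

```text
36.85 F [-5.1198 -2.5157 18.992 ] M [-0.4292  1.6089  0.0272] [0.5498 0.1758 0.0932] [0.7034 0.7108 0.0017 0.0012] az y 0.6032579181552743 shift [ 0.6013  2.0791 -0.8222]
```

It stops at 0.0932 with the force rising, which matches the seat (foot at 0.042 against 0.043 nominal). I'll release, rise and check it with the cameras.

>>> play_rows:
  increments:
    - [0,1,-1,0,0.45]
    - [0,1,-1.5,0,0.6]
    - [0,1,-1.5,0,0.7]
    - [0,1,-1.5,0,0.85]
    - [0,1,-1.5,0,1]

```text
t: 37.27
tool_pos: [0.5488, 0.1755, 0.0908]
eef_rot: [0.703, 0.711, -0.0, -0.0]
wrist_force: [0.2, 0.2, 0.1]
finger_gap: 0.75
finger_force: 0.0
```

>>> play_rows:
  increments:
    - [0,0,0,0,1]
    - [0,0,0,0,1]
    - [0,0,0,0,1]
    - [0,0,-15,0,1]
    - [0,0,-35,0,1]

```text
t: 37.68
tool_pos: [0.5471, 0.1751, 0.1241]
eef_rot: [0.703, 0.711, -0.002, -0.001]
wrist_force: [0.0, 0.4, -0.1]
finger_gap: 0.999
finger_force: 0.0
```

>>> play_rows:
  increments:
    - [0,0,-25,0,1]
    - [0,0,-50,0,1]
    - [0,0,-50,0,1]
    - [0,0,-50,0,0.5]
    - [0,0,-50,0,0]

```text
t: 38.1
tool_pos: [0.5488, 0.1755, 0.1758]
eef_rot: [0.703, 0.711, -0.0, -0.0]
wrist_force: [-0.3, 0.2, -0.1]
finger_gap: 0.902
finger_force: 0.0
```

```bash
python3 st.py; python3 - <<'E'
from h import *
from plant import eyes
c=eyes.camera("scene");pickle.dump(c,open("s9.pkl","wb"))
E
```

```text
38.1 F [-0.3063  0.1776 -0.1053] M [-0.0629  0.0456  0.0102] [0.5488 0.1755 0.1758] [ 0.7034  0.7108 -0.0001 -0.0001] az y 0.6052802350351194 shift [ 0.8571  3.1026 81.781 ]
```

I'll press down on the cover top with the fingers shut. That makes sure it is home and measures its height.

>>> play_rows:
  increments:
    - [0,1,0,0,0]
    - [0,1,0,0,0]
    - [0,1,0,0,0]
    - [0,1,0,0,0]
    - [0,1,0,0,0]

```text
t: 38.57
tool_pos: [0.5498, 0.1755, 0.1759]
eef_rot: [0.703, 0.711, -0.0, -0.0]
wrist_force: [0.3, -0.2, 0.7]
finger_gap: 0.503
finger_force: 0.0
```

>>> play_rows:
  increments:
    - [0,0,0,0,0]
    - [0,0,0,0,0]
    - [0,0,0,0,0]
    - [0,0,0,0,0]
    - [0,0,0,0,0]

```text
t: 38.98
tool_pos: [0.55, 0.1756, 0.1763]
eef_rot: [0.703, 0.711, 0.0, 0.0]
wrist_force: [0.3, -0.2, -0.5]
finger_gap: 0.145
finger_force: 0.0
```

>>> play_rows:
  increments:
    - [0,0,5,0,0]
    - [0,0,12,0,0]
    - [0,0,19,0,0]
    - [0,0,24,0,0]
    - [0,0,28,0,0]

```text
t: 39.4
tool_pos: [0.5493, 0.1754, 0.1468]
eef_rot: [0.703, 0.711, -0.001, -0.0]
wrist_force: [0.4, -0.7, 2.0]
finger_gap: 0.006
finger_force: 0.0
```

>>> play_rows:
  increments:
    - [0,0,1,0,0]
    - [0,0,2,0,0]
    - [0,0,3,0,0]
    - [0,0,4,0,0]
    - [0,0,5,0,0]

```text
t: 39.82
tool_pos: [0.5503, 0.1756, 0.1436]
eef_rot: [0.703, 0.711, 0.0, 0.0]
wrist_force: [-0.2, 0.3, 0.7]
finger_gap: 0.004
finger_force: 0.0
```

```bash
python3 st.py
```

```text
39.8167 F [-0.2312  0.2949  0.7026] M [-0.1073  0.0624 -0.0107] [0.5503 0.1756 0.1436] [0.7034 0.7108 0.0003 0.0002] az y 0.6039613392908455 shift [ 0.7637  1.6123 49.5554]
```

>>> play_rows:
  increments:
    - [0,0,1,0,0]
    - [0,0,1.5,0,0]
    - [0,0,2,0,0]
    - [0,0,2.5,0,0]
    - [0,0,2.5,0,0]

```text
t: 40.23
tool_pos: [0.55, 0.1756, 0.1407]
eef_rot: [0.703, 0.711, -0.0, -0.0]
wrist_force: [-0.2, -0.0, -0.2]
finger_gap: 0.008
finger_force: 0.0
```

```bash
python3 st.py
```

```text
40.2333 F [-0.2327 -0.03   -0.2478] M [-0.0856  0.0806 -0.0162] [0.55   0.1756 0.1407] [ 0.7033  0.7108 -0.     -0.    ] az y 0.6072835871917521 shift [ 0.808   1.9398 46.6825]
```

>>> play_rows:
  increments:
    - [0,0,1,0,0]
    - [0,0,1.5,0,0]
    - [0,0,2,0,0]
    - [0,0,2.5,0,0]
    - [0,0,2.5,0,0]

```text
t: 40.65
tool_pos: [0.5499, 0.1755, 0.1381]
eef_rot: [0.703, 0.711, -0.0, -0.0]
wrist_force: [-1.0, 0.2, 0.1]
finger_gap: 0.004
finger_force: 0.0
```

```bash
python3 st.py
```

```text
40.65 F [-1.0327  0.2011  0.111 ] M [-0.0364  0.0233  0.0042] [0.5499 0.1755 0.1381] [ 0.7034  0.7108 -0.0001 -0.    ] az y 0.6056784017516365 shift [ 0.8365  1.9756 44.1292]
```

There's no contact even 5 mm below the expected top. Before pressing further I'll back off and check numerically with both cameras.

>>> play_rows:
  increments:
    - [0,0,-20,0,0]
    - [0,0,-50,0,0]
    - [0,0,-80,0,0.3]
    - [0,-40,-80,0,0.5]
    - [0,-80,-80,0,0.5]

```text
t: 41.07
tool_pos: [0.4719, 0.175, 0.2206]
eef_rot: [0.704, 0.71, 0.002, 0.001]
wrist_force: [-1.1, -0.2, 0.8]
finger_gap: 0.169
finger_force: 0.0
```

>>> play_rows:
  increments:
    - [-35,-20,0,0,0.5]
    - [-70,-20,0,0,0.5]
    - [-105,-20,0,0,0.5]
    - [-140,-20,0,0,0.5]
    - [-175,-20,0,0,0.5]

```text
t: 41.48
tool_pos: [0.4516, -0.0018, 0.2187]
eef_rot: [0.703, 0.711, 0.0, 0.0]
wrist_force: [1.3, 0.6, -0.3]
finger_gap: 0.485
finger_force: 0.0
```

>>> play_rows:
  increments:
    - [-35,0,0,0,0.5]
    - [-70,0,0,0,0.5]
    - [-105,0,0,0,0.5]
    - [-125,0,0,0,0.5]
    - [-125,0,0,0,0.5]

```text
t: 41.9
tool_pos: [0.4528, -0.1291, 0.2183]
eef_rot: [0.705, 0.709, -0.001, 0.0]
wrist_force: [-0.8, -0.6, 1.0]
finger_gap: 0.496
finger_force: 0.0
```

```bash
python3 st.py|cut -c1-90; cat > fin.py <<'E'
from h import *
from plant import eyes
np.set_printoptions(precision=2,suppress=True)
c=eyes.camera("scene");t=eyes.camera("top");pickle.dump((c,t),open("s10.pkl","wb"))
c0,t0=pickle.load(open("scene0.pkl","rb")),pickle.load(open("top0.pkl","rb"))
def blob(cam,b,a,thr,rad):
    f=cam["frame"].astype(int);d=np.abs(f-b["frame"].astype(int)).max(2)
    m=((d>20)&(f.min(2)>thr)).astype(np.uint8);k,lab,st,ce=cv2.connectedComponentsWithStats(m)
    for i in range(1,k):
        if st[i,4]>15 and np.hypot(*(ce[i]-a))<rad:
            r=cv2.minAreaRect(np.argwhere(lab==i)[:,::-1].astype(np.float32));yield st[i],r
h=lambda zt:np.array([[.550+x,.176+y,zt] for x,y in((-.024,-.027),(-.024,.027),(.024,.027),(.024,-.027))])
for z in(.135,.143,.127):print("expected top corners",z,"scene",proj(c,h(z)).tolist(),"top",proj(t,h(z)).tolist())
for n,cam,b,thr in(("top",t,t0,150),("top",t,t0,100),("scene",c,c0,90)):
    for st,r in blob(cam,b,proj(cam,[.55,.176,.12])[0],thr,40):
        print(n,thr,st,r); 
        if n=="top": p=np.array([at(t,q,.135)[:2] for q in cv2.boxPoints(r)])*1e3;print(p.tolist(),p.mean(0))
E
python3 fin.py
```

```text
41.9 F [-0.8273 -0.648   0.9901] M [-0.0607  0.0349 -0.0318] [ 0.4528 -0.1291  0.2183] [ 0
expected top corners 0.135 scene [[253.16469881931636, 159.52925942573899], [243.7921568411983, 153.72672090343244], [259.4750560576649, 150.49248373701627], [269.27791734177623, 156.06309867923957]] top [[203.25591433082516, 199.03522859795618], [178.69647509074412, 198.6918578279049], [179.34508188016432, 176.84541298239662], [203.8362837295054, 177.13778005782981]]
expected top corners 0.143 scene [[253.03876019820643, 156.60062610359523], [243.64231175023798, 150.89399466698174], [259.37632508502236, 147.70435951216433], [269.20630876524655, 153.1824258177302]] top [[202.61113523556992, 198.7055348208609], [177.87127662259547, 198.36053090701716], [178.5275224269257, 176.35318222025086], [203.19803221768225, 176.64620767964522]]
expected top corners 0.127 scene [[253.29007722737566, 162.4393510139414], [243.94141080467267, 156.5423933008322], [259.5733613042572, 153.2642218560468], [269.34915312901995, 158.92599351674912]] top [[203.89122888060592, 199.36007642793052], [179.50962002158911, 
[... 227 characters left out ...]
39562, 150.906087838754], [528.2542358450173, 149.62017696251206], [527.5546334233004, 200.17112803974203]] [552.04 175.58]
top 100 [180 176  25  26 497] ((192.39312744140625, 188.81723022460938), (23.782421112060547, 24.956859588623047), 3.3664603233337402)
[[521.9090848730074, 200.4704733361108], [576.6563234668516, 198.85709587121013], [574.2051020399324, 146.45463007873846], [519.5939696582955, 148.22987407993108]] [548.09 173.5 ]
scene 90 [258 115  20  46 498] ((267.5381164550781, 137.4862060546875), (45.44660186767578, 17.96845245361328), 88.53119659423828)
scene 90 [245 152  19  34 255] ((251.07867431640625, 166.9371337890625), (17.11741828918457, 33.5111198425293), 12.72435474395752)
```

The relay sits upright in the socket: its top-view corners match the 135 mm height within a pixel. The travel also fits, with 8.6 mm from the first spring contact to the hard stop at the seat height. I'll check the bystanders haven't moved, then hand in.

```bash
python3 - <<'E'
from h import *
from plant import ticket
t=pickle.load(open("s10.pkl","rb"))[1];t0=pickle.load(open("top0.pkl","rb"))
ok=True
for n,(u,v,w,h) in dict(timer=(365,253,34,30),screwdriver=(202,256,80,18),tape=(362,130,46,48)).items():
    a=t["frame"][v:v+h,u:u+w].astype(int);b=t0["frame"][v:v+h,u:u+w].astype(int);d=(np.abs(a-b).max(2)>60).mean();print(n,round(d,3));ok&=d<.08
if ok: print(ticket.finish_job())
E
```

```text
timer 0.593
screwdriver 0.0
tape 0.0
```

```bash
python3 - <<'E'
from h import *
t0=pickle.load(open("top0.pkl","rb"));c0=pickle.load(open("scene0.pkl","rb"))
g=lambda c:cv2.cvtColor(c["frame"],cv2.COLOR_RGB2GRAY)
def tm(a,b,box):
    u,v,w,h=box;r=cv2.matchTemplate(g(b)[v-25:v+h+25,max(u-40,0):u+w+40],g(a)[v:v+h,u:u+w],cv2.TM_CCOEFF_NORMED);_,s,_,p=cv2.minMaxLoc(r);return round(s,3),p[0]-min(40,u),p[1]-25
for f in("s6","s7","s8","s10"):
    c,t=pickle.load(open(f+".pkl","rb"));print(f,"top",tm(t0,t,(365,253,34,30)),"scene",tm(c0,c,(262,285,54,46)))
print(proj(t0,[[.4528,-.1291,.2183],[.4528,-.1291,.35]]))
E
```

```text
s6 top (1.0, 0, 0) scene (0.991, 0, 0)
s7 top (0.359, -32, -24) scene (0.939, 0, 0)
s8 top (0.537, 0, 0) scene (0.957, 0, 0)
s10 top (0.274, 6, -25) scene (0.949, 0, 0)
[[334.41507381 234.05026653]
 [341.34797452 232.64333591]]
```

The timer hasn't moved: the scene view shows zero shift, and in the top view the arm is just covering it. I'm handing in.

```bash
python3 -c "
from plant import ticket
print(ticket.finish_job())"
```

```text
the job is handed in; nothing more can be done
None
```

The relay is plugged into the empty socket, pressed home to the stop at seat height with its key rib in the slot, and released; I handed the job in at about 42 s. It fell onto the worktop twice before I got it standing. A last press on its top with the shut fingers met no contact even 5 mm below the expected height, so "fully home" rests on the push travel and the camera check. The screwdriver, tape and timer haven't moved.

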